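# Weigh the sample bottle on the spring balance

### The arm

A 6-joint arm with a two-finger parallel gripper is mounted at the origin on the work surface. World frame = base frame: x ahead of the robot, y to its left, z up, the work surface at z = 0. Lengths are in m, angles in rad, forces in N, time in s.
With the tool pointing down it reaches from about 0.25 to 0.775 m from the base axis. Payload 8.9 kg.
Tool frame: the origin (TCP) lies midway between the tips of the shut fingers; the grasp point (between the pads) lies 19 mm behind it (robot.grip_depth is the distance from the TCP to the grasp point, in m); z points along the fingers, y is the line along which they close (so a half turn about z gives the same grasp; the last joint's range is limited). The gripper opens to 85 mm and grips with 20 to 120 N. Pads are 22 mm wide; open, the fingers measure 114 mm over their backs; the gripper's body (76 mm by 85 mm) begins 54 mm behind the grasp point. The pads swing forward as they close: fully open they stand 13 mm farther back than shut.
Start: joints at [-1.251, 0.291, -0.153, 1.127, 0, 1.431], TCP at [0.233, -0.471, 0.198] pointing down, gripper open.
Joint ranges: [-2.52, 2.52], [-0.91, 1.74], [-1.3, 1.37], [-1.96, 2.02], [-1.52, 1.47], [-3.14, 3.14]. Speed limits (rad/s): [2.22, 2.22, 2.79, 3.14, 3.14, 3.14].

### API

Orientations are given as a rotation vector (axis times angle).
In Python, from rig import read_state, get_image, ticket, regions_of, spot_point, robot gives the robot as it stands.
- The arm moves only by the tool apply_moves, never from a script. Its argument "motion" is a list of rows, each a list of 3 entries, a list of its own where there are three numbers: the shift along the world's x, y, z in mm, then the turn, a rotation vector about the world's x, y, z in degrees, then the opening in per cent of the stroke, from 0 (shut) to 100 (fully open). In form: [[[tx, ty, tz], [rx, ry, rz], gripper], ...]. A call has 1 to 20 rows; each row shifts and turns the commanded pose from where the row before left it; what a row does not reach is not made up. A row lasts 1/10 s, in which the tool goes at most 50 mm and 8.59 degrees, less where a joint would pass 70% of its speed; a pose out of reach is approached as far as the arm can. A call with a gripper value outside its range is refused whole. The fingers move at their own pace and stop on an object; the grip force is fixed at half the most. Time passes only in rows, so rows that do not move let the fingers close. It gives the time, the measured TCP pose, the force, the opening and the grip force at its end, in the units of the state.
- read_state(): the state, without advancing time (a new reading comes with each control period).
- get_image(name): name is "scene" or "side" or "wrist"; returns a dict with "image" (384x512x3 uint8, red, green, blue), "range_z" (384x512 float32, m along the optical axis (not along the pixel's ray), 0 where there is no reading), "K" (3x3 intrinsics, pixels), "position" and "rotation" of the camera in the world; the wrist camera has in their place "T_tool_cam" (4x4, takes a point from camera to tool coordinates, whose origin is the TCP and whose axes are the flange's). Camera axes: x right, y up, looking along -z (the intrinsics and any distortion apply to the point x, -y, -z); pixel columns grow to the right and rows downward; lengths in m; the calibration is good to about 2 mm. A picture is of the moment at which its call begins: read the wrist's pose just before it.
- ticket.finish_job(): hands the job in; it is judged then, once.
Trained networks look in a picture, given as the dict that the camera call returned (one of the last four; its "shot" number tells which), for a name from the list of things; names that differ only in an ending like _2 or _b are one class to them, and where a whole thing is asked for, a point or a joint stands for the part that bears it (a point fixed in the world has none). Each returns a list of dicts, best first, with "score" (0 to 1); they miss things now and then, are a little off and sometimes report something else, mostly with a low value. They report only what shows in the picture. A call takes as long as a camera call. They do not tell look-alikes from the thing itself.
- regions_of(label, picture): "mask" (384x512 bool, what is visible of it).
- spot_point(label, picture): "location" ([x, y, z] in m, in the coordinates of the camera as it stood for that picture, good to about 4 mm: a listed point, or the origin of a listed thing).
The state is a dict: "time_s": time; "q": joint angles; "dq": joint speeds; "tau": joint torques, N m; "tcp_pos": TCP position; "ee_rot": TCP orientation; "contact_force": force on the tool from outside, world axes, zero at the start; "torque": the same for the moment, N m; "gripper_width": opening from 0.0 (shut) to 1.0 (fully open); "gripper_force": force on a finger pad.
Only numpy, scipy, OpenCV 4.12 (cv2) and the standard library are available. Lean on these libraries where they do the work, as an engineer would, in place of code of your own. Each camera call takes 0.05 s, during which the arm holds its last target. There are 200 camera calls.

### The job

Weigh the bottle that has a wire loop: hang it by its loop on the hook of the spring balance, lowering it slowly and gently until the spring carries all of its weight before you let go, so that the pointer neither jumps nor bounces and the spring is never overstretched. When it hangs free and still, slide the cursor on the rule level with the pointer to mark the reading, and leave the other things on the bench where they are.

Things in the scene. Friction and masses are not known exactly. Their poses are not given: they have to be found in the camera images.
- sample: bottle to weigh: rectangular, white, 88 (x) x 40 (y) mm, flat sides up to 62, round blue cap (diameter 32) on its middle from 66 to 84, a steel wire loop upright on the cap. Origin under its centre, z up, x = direction of the loop's hole (the loop lies in the y-z plane). Unknown filling: 100 to 450 g in all, centre of mass on the axis 30 to 40 mm up. Grip it across y, at an end
- loop_top (a point): centre of the wire at the top of the sample bottle's loop, 127 mm above the bottle's underside. The loop is a round ring of 4 mm wire, 30 mm inside diameter, centre 110 mm above the underside
- stand: spring balance on a fixed stand. Origin on the bench below the hook; the hook opens to -x, y left, z up. Base plate 12 mm thick, x -70 to 130, y -140 to 80; rod (diameter 12, to z 570) at x 75, y 0; the scale's clear sleeve (diameter 25, clamps 29) on the hook's axis, z 303 to 507; upright rule 24 wide at y -100, front face at x 0, to z 412
- hook (a joint): how far hook and pointer have come down, m; 0 without load, stop at 0.10. Linear spring, 55 N/m, starts to give at 0.1 N (full scale 5 N = 0.09 m), lightly damped: set free it bobs for 1 to 2 s. Guided: it moves only up and down and is stiff sideways
- hook_seat (a point): where the loop's wire centre lies when seated in the steel hook (moves with it; 249.5 mm up without load). J of 5 mm wire in the stand's x-z plane, centreline 4.5 mm below this point; shank 9 mm behind (+x), straight to 22 mm above; upturned leg 9 mm before (-x), leaning out to x -12 at its end, its top 12 mm above; 13 mm gap between. A collar (diameter 18) begins 27 mm above
- pointer_tip (a point): free end of the pointer, a thin dark rod (diameter 3) that goes from the hook's collar 80 mm to the stand's -y side, towards the rule; 30.5 mm above hook_seat, moves with the hook
- cursor (a joint): height of the cursor's mark over the unloaded pointer, m, positive up, from -0.11 to 0.06; friction of about 3 N holds it where it is left, it slides straight up and down the rule
- cursor_mark (a point): the mark of the black cursor on the rule: white line at its edge on the pointer's side, at mid height of the cursor (34 wide, 22 high)
- cursor_grip (a point): where to pinch the cursor's thumb tab: a black ribbed plate 10 mm wide (along the stand's y), 24 high, that sticks out 55 mm towards -x from the rule's face; this point lies 40 mm before the rule's face, at the height of the mark
- plain_bottle: the same rectangular white bottle with blue cap but without a loop, 88 x 40 x 84; origin at the centre of its underside
- mortar: white porcelain mortar, rim diameter 100, 55 high; origin under its centre
- pestle: white porcelain pestle lying on the bench, 120 long, 24 thick; origin under its middle
- petri_dish: glass dish, diameter 84, 15 high; origin under its centre
- weigh_boat: white open weighing tray, 80 x 80 x 20; origin under its centre
- amber_bottle: small amber round bottle, diameter 38, 85 high; origin under its centre
- meas_cylinder: glass measuring cylinder, foot diameter 66, tube diameter 28, 180 high; origin under its centre
- pen: purple pen lying on the bench, 140 long, 10 thick; origin under its middle
Not all that is in view belongs to the job. Leave any yellow look-alike of the sample alone.

How it is judged:
By the outcome, as a careful person would: the job done as asked, in the order asked, and still so for the second after the job is handed in, with the robot touching nothing.
It also fails if it takes over 67 s, if anything falls off the work surface, if the arm or the gripper's body presses on something with over 40 N, if the wrist force passes 120 N, or if a joint passes its speed limit or range.

## Working session

There is one attempt and no reset: what is moved stays moved. The work goes in short steps, Python scripts to look and compute and a tool call to move; the robot and the scene stay as the last step left them, time stands still between calls to the robot, and variables do not carry over. Pictures are saved under pics/ and viewed, at most 10 in all, crops included, and the job is handed in when it is done.

Besides the shell and the picture viewer there is one more tool, called after ">>>" by a JSON object that holds its "fn" and its "kwargs". apply_moves: Moves the arm, as the interface text tells. Its arguments: {"type":"object","properties":{"motion":{"type":"array","items":{"type":"array"}}},"required":["motion"]}

```bash
mkdir -p pics; ls; cat > h.py <<'E'
import numpy as np, cv2
from rig import read_state, get_image, ticket, regions_of, spot_point, robot
from scipy.spatial.transform import Rotation as R
def cam(name):
    s=read_state(); p=get_image(name)
    if name=='wrist':
        T=np.eye(4);T[:3,:3]=R.from_rotvec(s['ee_rot']).as_matrix();T[:3,3]=s['tcp_pos']
        W=T@np.array(p['T_tool_cam'])
    else:
        W=np.eye(4);r=np.array(p['rotation']);W[:3,:3]=r if r.shape==(3,3) else R.from_rotvec(r).as_matrix();W[:3,3]=p['position']
    return p,W
def save(p,n): cv2.imwrite('pics/'+n,p['image'][:,:,::-1])
def tw(W,l): return (W@np.r_[l,1])[:3]
def pix(p,W,X):
    c=np.linalg.inv(W)@np.r_[X,1]; K=np.array(p['K']); u=K@np.array([c[0],-c[1],-c[2]]);return u[:2]/u[2]
def cloud(p,W,m):
    K=np.array(p['K']);v,u=np.nonzero(m&(p['range_z']>0));z=p['range_z'][v,u]
    P=np.stack([(u-K[0,2])/K[0,0]*z,-(v-K[1,2])/K[1,1]*z,-z],1)
    return P@W[:3,:3].T+W[:3,3]
E
python3 - <<'E'
from h import *
np.set_printoptions(precision=4,suppress=True)
s=read_state();print({k:np.round(v,3) for k,v in s.items()}); print(R.from_rotvec(s['ee_rot']).as_matrix())
for n in ['scene','side','wrist']:
    p,W=cam(n); save(p,n+'1.png'); print(n,W, [k for k in p])
    for l in ['sample','loop_top','stand','hook_seat','pointer_tip','cursor_mark','cursor_grip','plain_bottle','mortar','pestle','petri_dish','weigh_boat','amber_bottle','meas_cylinder','pen']:
        for d in spot_point(l,p)[:2]: print(l,round(d['score'],2),tw(W,d['location']),pix(p,W,tw(W,d['location'])).round())
E
python3 -c "
import cv2,numpy as np
cv2.imwrite('pics/a.png',np.hstack([cv2.imread('pics/scene1.png'),cv2.imread('pics/side1.png')])[:, :])
import cv2
i=cv2.imread('pics/a.png');print(i.shape)"
```

```text
pics
{'time_s': np.float64(0.0), 'q': array([-1.251,  0.291, -0.154,  1.127, -0.   ,  1.432]), 'dq': array([-0.002,  0.   , -0.001,  0.001,  0.001, -0.   ]), 'tau': array([ -0.   , -53.715,  33.137,   0.016,  -0.   ,  -0.   ]), 'tcp_pos': array([ 0.232, -0.47 ,  0.197]), 'ee_rot': array([-3.058, -0.714,  0.   ]), 'contact_force': array([ 0.378, -0.271, -0.364]), 'torque': array([-0.001,  0.031,  0.032]), 'gripper_force': np.float64(0.0), 'gripper_width': np.float64(0.999)}
[[ 0.8966  0.4428 -0.0004]
 [ 0.4428 -0.8966  0.0012]
 [ 0.0002 -0.0013 -1.    ]]
scene [[ 0.8677 -0.4198  0.2662  0.8712]
 [ 0.4969  0.7451 -0.4448 -0.5342]
 [-0.0116  0.5183  0.8551  1.217 ]
 [ 0.      0.      0.      1.    ]] ['image', 'range_z', 'K', 'position', 'rotation', 'shot']
sample 0.7 [0.4587 0.1004 0.0021] [240. 191.]
sample 0.7 [0.3878 0.005  0.0024] [207. 204.]
loop_top 0.76 [0.4622 0.1009 0.124 ] [240. 171.]
loop_top 0.76 [0.6032 0.1172 0.1269] [284. 185.]
stand 0.6 [ 0.6296 -0.0857  0.0063] [258. 260.]
stand 0.35 [ 0.6201 -0.1649  0.3107] [239. 235.]
hook_seat 0.38 [ 0.6313 -0.0876  0.2476] [259. 2
[... 1226 characters left out ...]
 [277. 135.]
cursor_grip 0.5 [ 0.583  -0.1822  0.3056] [289. 137.]
plain_bottle 0.75 [0.5402 0.3373 0.0007] [168. 306.]
petri_dish 0.83 [ 0.388   0.009  -0.0036] [296. 273.]
weigh_boat 0.59 [ 0.7353  0.126  -0.0057] [186. 241.]
amber_bottle 0.76 [0.7057 0.2782 0.002 ] [150. 265.]
amber_bottle 0.38 [ 0.632  -0.0876  0.2475] [257. 158.]
meas_cylinder 0.68 [ 0.6555  0.3991 -0.0006] [121. 296.]
pen 0.85 [ 0.4637  0.465  -0.0009] [139. 356.]
wrist [[ 0.4446  0.8643  0.2351  0.2916]
 [-0.8957  0.4292  0.1159 -0.4412]
 [-0.0007 -0.2622  0.965   0.3735]
 [ 0.      0.      0.      1.    ]] ['image', 'range_z', 'K', 'T_tool_cam', 'shot']
mortar 0.58 [ 0.3546 -0.3104  0.0009] [177.  19.]
(384, 1024, 3)
```

View pics/scene1.png

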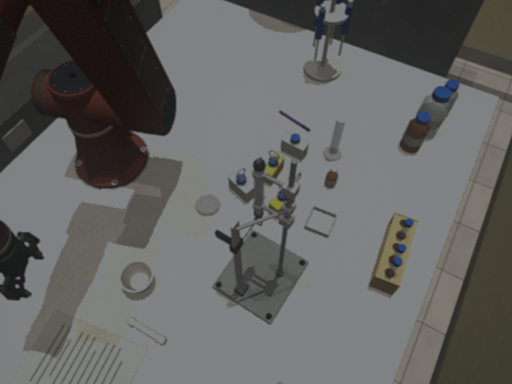

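View pics/side1.png

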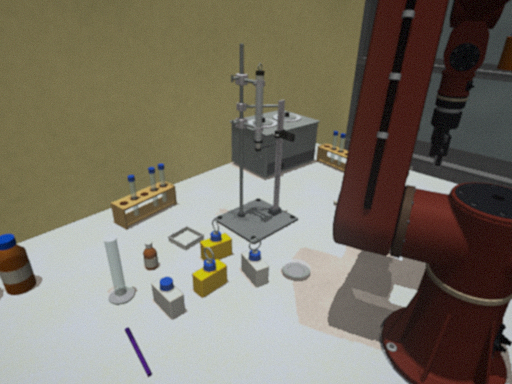

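The scene picture shows the white looped sample at about (242,183), with yellow look-alikes at (273,165) and (281,200). The stand base is around (260,275) and the cursor around (230,240). The side picture agrees: sample at (255,265), hook at (258,150), cursor at (285,135).

```bash
python3 - <<'E'
from h import *
np.set_printoptions(precision=4,suppress=True)
for n in ['scene','side']:
    p,W=cam(n)
    for l in ['sample','stand']:
        for d in regions_of(l,p)[:4]:
            c=cloud(p,W,d['mask']); col=p['image'][d['mask']].mean(0)
            if l=='sample':
                m=(c[:,2]>.056)&(c[:,2]<.069)
            else: m=(c[:,2]>.008)&(c[:,2]<.016)
            print(n,l,round(d['score'],2),col.round(),c.mean(0),m.sum())
            if m.sum()>8: print(cv2.minAreaRect((c[m,:2]*1000).astype(np.float32)))
            if l=='stand' and m.sum()>100:
                q=c[(c[:,2]>.1)]; 
                for z in np.arange(.1,.56,.05):
                    k=q[abs(q[:,2]-z)<.01]; 
                    if len(k)>5: print(z,len(k),k.min(0),k.max(0))
    for l in ['cursor_mark','pointer_tip','hook_seat','cursor_grip']:
        for d in regions_of(l,p)[:2]:
            c=cloud(p,W,d['mask']); print(n,l,round(d['score'],2),c.mean(0),c.min(0),c.max(0),len(c))
        for d in spot_point(l,p)[:3]: print(l,'pt',round(d['score'],2),tw(W,d['location']))
    cv2.imwrite(f'pics/{n}2.png',cv2.resize(p['image'][100:300,150:350,::-1],None,fx=3,fy=3,interpolation=2))
E
```

```text
scene sample 0.95 [86. 86. 60.] [0.5258 0.2074 0.0621] 150
((518.774658203125, 212.694091796875), (40.856563568115234, 86.26917266845703), 0.47276490926742554)
scene sample 0.72 [86. 88. 90.] [0.4657 0.0958 0.0527] 204
((463.5647277832031, 100.51397705078125), (37.499595642089844, 87.99952697753906), 73.58065795898438)
scene sample 0.5 [89. 90. 63.] [0.6066 0.0844 0.0815] 131
((599.3729248046875, 91.21293640136719), (42.515647888183594, 38.768943786621094), 80.16761779785156)
scene stand 0.78 [79. 81. 79.] [ 0.6604 -0.1207  0.1422] 3818
((662.4632568359375, -42.98716735839844), (376.4767761230469, 200.5138702392578), 86.88333892822266)
0.1 19 [ 0.6238 -0.2006  0.1001] [ 0.7104 -0.0912  0.1096]
0.15000000000000002 38 [ 0.6259 -0.2007  0.14  ] [ 0.7105 -0.0914  0.1598]
0.20000000000000004 38 [ 0.625  -0.2001  0.1902] [ 0.7103 -0.0909  0.2097]
0.25000000000000006 58 [ 0.6184 -0.2007  0.2402] [ 0.7106 -0.0855  0.2598]
0.30000000000000004 120 [ 0.5715 -0.2065  0.2903] [ 0.7109 -0.0875  0.3099]
0.3500000000000001 290 [ 0.6163 -0.2006  0.3401] [ 0.7204 -0.0534  0.36  ]
0.40000000000000013 3
[... 2147 characters left out ...]
0.5579]
side cursor_mark 0.43 [ 0.6045 -0.1788  0.3081] [ 0.5679 -0.4234  0.2052] [ 0.8452 -0.1649  0.3208] 159
cursor_mark pt 0.58 [ 0.62   -0.1637  0.3041]
cursor_mark pt 0.37 [0.5375 0.3335 0.0003]
side pointer_tip 0.66 [ 0.6419 -0.1004  0.2755] [ 0.6202 -0.3899  0.1158] [ 0.9048 -0.0754  0.3005] 52
side hook_seat 0.64 [ 0.6382 -0.0948  0.2719] [ 0.6202 -0.3937  0.083 ] [ 0.9028 -0.0761  0.3005] 48
side hook_seat 0.48 [ 0.6198 -0.198   0.2999] [ 0.5679 -0.5245  0.1505] [ 0.8498 -0.1649  0.3208] 185
hook_seat pt 0.43 [ 0.6288 -0.0886  0.2486]
side cursor_grip 0.52 [ 0.6016 -0.1772  0.3094] [ 0.5694 -0.1838  0.2993] [ 0.6321 -0.1649  0.3195] 110
cursor_grip pt 0.58 [ 0.5848 -0.1854  0.3082]
```

View pics/scene2.png

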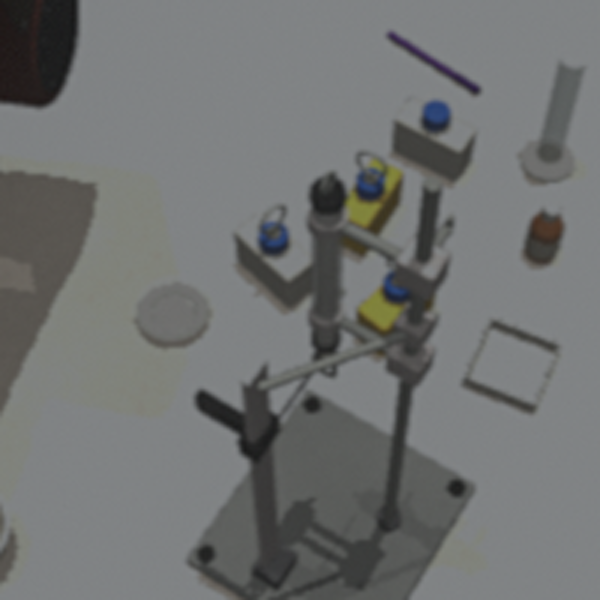

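```bash
cat >> h.py <<'E'
def tgt(G,yaw,tilt,back=0,dyn=0.019):
    """tool pose with grasp point at G, pointing along yaw (deg), tilt deg below horizontal"""
    y,t=np.radians([yaw,tilt]); b=np.array([np.cos(y),np.sin(y),0]); z=np.cos(t)*b-np.sin(t)*np.array([0,0,1])
    yy=-np.cross([0,0,1],b); M=np.stack([np.cross(yy,z),yy,z],1)
    return np.array(G)+(dyn-back)*z, M
def delta(P,M,n):
    s=read_state(); d=(P-s['tcp_pos'])*1000; r=(R.from_matrix(M)*R.from_rotvec(s['ee_rot']).inv()).as_rotvec(degrees=True)
    print('total',d.round(1),r.round(2),'per row',(d/n).round(2),(r/n).round(3), 'w',round(float(s['gripper_width']),3),'t',round(float(s['time_s']),2))
E
python3 - <<'E'
from h import *
y=np.radians(-16.5);b=np.array([np.cos(y),np.sin(y),0])
C=np.array([.4625,.104,0])
delta(*tgt(C-.03*b+[0,0,.04],-16.5,45,back=.09),20)
E
```

```text
total [ 153.1  597.5 -107.5] [  3.93 -45.85 -40.52] per row [ 7.65 29.88 -5.38] [ 0.196 -2.293 -2.026] w 1.002 t 3.5
```

>>> {"fn": "apply_moves", "kwargs": {"motion": [[[7.6,29.9,0],[0.196,-2.293,-2.026],100],[[7.6,29.9,0],[0.196,-2.293,-2.026],100],[[7.6,29.9,0],[0.196,-2.293,-2.026],100],[[7.6,29.9,0],[0.196,-2.293,-2.026],100],[[7.6,29.9,0],[0.196,-2.293,-2.026],100],[[7.6,29.9,-5],[0.196,-2.293,-2.026],100],[[7.6,29.9,-5],[0.196,-2.293,-2.026],100],[[7.6,29.9,-5],[0.196,-2.293,-2.026],100],[[7.6,29.9,-5],[0.196,-2.293,-2.026],100],[[7.6,29.9,-5],[0.196,-2.293,-2.026],100],[[7.6,29.9,-7],[0.196,-2.293,-2.026],100],[[7.6,29.9,-7],[0.196,-2.293,-2.026],100],[[7.6,29.9,-7],[0.196,-2.293,-2.026],100],[[7.6,29.9,-7],[0.196,-2.293,-2.026],100],[[7.6,29.9,-7],[0.196,-2.293,-2.026],100],[[7.6,29.9,-9],[0.196,-2.293,-2.026],100],[[7.6,29.9,-9],[0.196,-2.293,-2.026],100],[[7.6,29.9,-9],[0.196,-2.293,-2.026],100],[[7.6,29.9,-9],[0.196,-2.293,-2.026],100],[[7.6,29.9,-9],[0.196,-2.293,-2.026],100]]}}

```text
time_s: 5.5
tcp_pos: [0.3776, 0.0114, 0.1433]
ee_rot: [2.9, -0.246, 1.043]
contact_force: [0.4, -0.7, -0.1]
gripper_width: 0.999
gripper_force: 0.0
```

```bash
python3 - <<'E'
from h import *
np.set_printoptions(precision=4,suppress=True)
p,W=cam('wrist'); save(p,'w2.png')
s=read_state();print(s['q'],s['tcp_pos'],s['contact_force'])
for l in ['sample','loop_top']:
    for d in spot_point(l,p)[:3]: print(l,round(d['score'],2),tw(W,d['location']),pix(p,W,tw(W,d['location'])).round())
for d in regions_of('sample',p)[:3]:
    c=cloud(p,W,d['mask']);m=(c[:,2]>.05)&(c[:,2]<.064);print(d['score'],p['image'][d['mask']].mean(0),m.sum())
    if m.sum()>20: print(cv2.minAreaRect((c[m,:2]*1000).astype(np.float32)), c[m,2].mean())
    k=c[c[:,2]>.1]; 
    if len(k): print('loop',len(k),k.mean(0),k.max(0),k.min(0))
y=np.radians(-16.5);b=np.array([np.cos(y),np.sin(y),0])
C=np.array([.4625,.104,0])
delta(*tgt(C-.03*b+[0,0,.04],-16.5,45),20)
E
```

```text
[-0.1759 -0.5065 -1.2983  0.0861  0.0105  3.1411] [0.3786 0.0105 0.1444] [0.824  0.0741 0.4658]
sample 0.86 [ 0.6011  0.1166 -0.0029] [157. 120.]
sample 0.71 [ 0.4595  0.1004 -0.0029] [173. 207.]
sample 0.58 [ 0.5153  0.2146 -0.0022] [ 84. 181.]
loop_top 0.9 [0.6014 0.1166 0.1283] [117.  37.]
loop_top 0.7 [0.4597 0.1058 0.1256] [125. 152.]
0.83 [107.5153  99.9351  43.7258] 1551
((601.2730102539062, 116.83058166503906), (87.55795288085938, 40.93242645263672), 77.1298599243164) 0.0591894250965114
loop 217 [0.5992 0.1173 0.117 ] [0.6191 0.1227 0.1291] [0.5836 0.1114 0.1003]
0.71 [115.6406 115.9776 121.6382] 2149
((460.0133361816406, 104.61334228515625), (40.24625778198242, 87.5323486328125), 72.6931381225586) 0.06009123666725216
loop 327 [0.4549 0.1016 0.1213] [0.4673 0.1216 0.1905] [0.3606 0.0576 0.1   ]
0.7 [106.6643 100.0508  46.0025] 2042
((515.0336303710938, 216.1224365234375), (88.56792449951172, 40.06452560424805), 89.16311645507812) 0.059461800480532206
loop 335 [0.5137 0.2156 0.1163] [0.5335 0.2185 0.1294] [0.4969 0.213  0.1   ]
total [  69.3   99.  -116.6] [-1.51 -5.28 -6.74] per row [ 3.47  4.95 -5.83] [-0.075 -0.264 -0.337] w 0.997 t 5.7
```

View pics/w2.png

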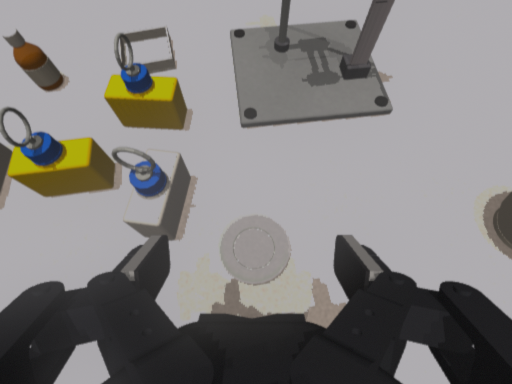

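```bash
python3 - <<'E'
from h import *
M=R.from_rotvec(read_state()['ee_rot']).as_matrix(); print(M.round(3), (-8.5*M[:,2]).round(3))
E
```

```text
[[ 0.76  -0.17   0.628]
 [-0.134 -0.986 -0.104]
 [ 0.636 -0.005 -0.771]] [-5.336  0.887  6.557]
```

>>> {"fn": "apply_moves", "kwargs": {"motion": [[[0,0,2],[-5.336,0.887,6.557],100],[[0,0,2],[-5.336,0.887,6.557],100],[[0,0,2],[-5.336,0.887,6.557],100],[[0,0,2],[-5.336,0.887,6.557],100],[[0,0,2],[-5.336,0.887,6.557],100],[[0,0,2],[-5.336,0.887,6.557],100],[[0,0,2],[-5.336,0.887,6.557],100],[[0,0,2],[-5.336,0.887,6.557],100],[[0,0,2],[-5.336,0.887,6.557],100],[[0,0,2],[-5.336,0.887,6.557],100],[[0,0,2],[-5.336,0.887,6.557],100],[[0,0,2],[-5.336,0.887,6.557],100],[[0,0,2],[-5.336,0.887,6.557],100],[[0,0,2],[-5.336,0.887,6.557],100],[[0,0,2],[-5.336,0.887,6.557],100],[[0,0,2],[-5.336,0.887,6.557],100],[[0,0,2],[-5.336,0.887,6.557],100],[[0,0,2],[-5.336,0.887,6.557],100],[[0,0,2],[-5.336,0.887,6.557],100],[[0,0,2],[-5.336,0.887,6.557],100]]}}

```text
time_s: 7.7
tcp_pos: [0.3771, 0.0101, 0.1828]
ee_rot: [0.416, 2.417, -0.0]
contact_force: [-0.1, 0.5, -0.4]
gripper_width: 1.0
gripper_force: 0.0
```

```bash
cat >> h.py <<'E'
def tgtf(G,yaw,tilt,back=0,dyn=0.019):
    P,M=tgt(G,yaw,tilt,back,dyn); return P,M@np.diag([-1.,-1,1])
E
python3 - <<'E'
from h import *
np.set_printoptions(precision=4,suppress=True)
s=read_state();print(s['q'],s['tcp_pos'])
y=np.radians(-17);b=np.array([np.cos(y),np.sin(y),0])
C=np.array([.4615,.105,0])
delta(*tgtf(C-.032*b+[0,0,.04],-17,60,back=.09),10)
E
```

```text
[-0.1629 -0.5904 -1.1962  0.2764 -0.0049  0.1759] [0.3771 0.0101 0.1828]
total [ 19.9 114.6 -81.3] [-3.22 10.46  0.81] per row [ 1.99 11.46 -8.13] [-0.322  1.046  0.081] w 1.0 t 7.7
```

>>> {"fn": "apply_moves", "kwargs": {"motion": [[[2,11.5,-8],[-0.322,1.046,0.081],100],[[2,11.5,-8],[-0.322,1.046,0.081],100],[[2,11.5,-8],[-0.322,1.046,0.081],100],[[2,11.5,-8],[-0.322,1.046,0.081],100],[[2,11.5,-8],[-0.322,1.046,0.081],100],[[2,11.5,-8],[-0.322,1.046,0.081],100],[[2,11.5,-8],[-0.322,1.046,0.081],100],[[2,11.5,-8],[-0.322,1.046,0.081],100],[[2,11.5,-8],[-0.322,1.046,0.081],100],[[2,11,-9],[-0.322,1.046,0.081],100],[[0,0,0],[0,0,0],100]]}}

```text
time_s: 8.8
tcp_pos: [0.3978, 0.1255, 0.1014]
ee_rot: [0.393, 2.593, -0.102]
contact_force: [0.3, -0.6, -0.3]
gripper_width: 0.998
gripper_force: 0.0
```

```bash
python3 - <<'E'
from h import *
np.set_printoptions(precision=4,suppress=True)
s=read_state();print(s['q'],s['tcp_pos'])
p,W=cam('wrist'); save(p,'w3.png')
for d in regions_of('sample',p)[:3]:
    c=cloud(p,W,d['mask']);m=(c[:,2]>.05)&(c[:,2]<.064);print(d['score'],p['image'][d['mask']].mean(0),m.sum(),c.mean(0),c.min(0),c.max(0))
    if m.sum()>20: print(cv2.minAreaRect((c[m,:2]*1000).astype(np.float32)), c[m,2].mean())
y=np.radians(-17);b=np.array([np.cos(y),np.sin(y),0])
C=np.array([.4615,.105,0])
delta(*tgtf(C-.032*b+[0,0,.04],-17,60),10)
E
```

```text
[ 0.4078 -0.0681 -1.0446  0.1806 -0.3288  0.6391] [0.3978 0.1255 0.1014]
0.76 [119.8854 119.5641 123.6995] 1639 [0.4373 0.1126 0.06  ] [ 0.414   0.0463 -0.001 ] [0.6017 0.136  0.1286]
((459.28533935546875, 105.82475280761719), (39.82939147949219, 85.60417175292969), 72.55430603027344) 0.05987184862710357
0.63 [119.586  104.7987  37.0495] 1758 [0.5009 0.2201 0.0424] [ 0.3716  0.1726 -0.0016] [0.6931 0.2956 0.1633]
((516.129638671875, 216.74449157714844), (87.70235443115234, 41.0063362121582), 88.98561096191406) 0.05845044042509327
0.61 [117.3243 103.9544  39.5378] 1074 [0.5887 0.124  0.0449] [ 0.4621  0.0403 -0.0012] [0.7743 0.1652 0.1232]
((566.3820190429688, 128.82313537597656), (86.57756805419922, 116.04400634765625), 71.40765380859375) 0.058555981559832423
total [ 42.8 -13.1 -78.2] [-0.14  0.02  0.2 ] per row [ 4.28 -1.31 -7.82] [-0.014  0.002  0.02 ] w 1.0 t 8.9
```

View pics/w3.png

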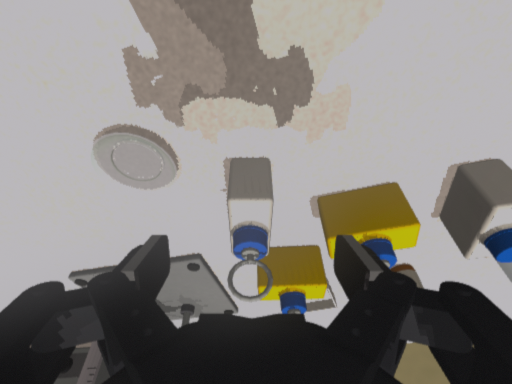

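>>> {"fn": "apply_moves", "kwargs": {"motion": [[[4.2,-1.3,-7.8],[0,0,0],100],[[4.2,-1.3,-7.8],[0,0,0],100],[[4.2,-1.3,-7.8],[0,0,0],100],[[4.2,-1.3,-7.8],[0,0,0],100],[[4.2,-1.3,-7.8],[0,0,0],100],[[4.2,-1.3,-7.8],[0,0,0],100],[[4.2,-1.3,-7.8],[0,0,0],100],[[4.2,-1.3,-7.8],[0,0,0],100],[[4.2,-1.3,-7.8],[0,0,0],100],[[4.2,-1.3,-7.8],[0,0,0],100],[[0,0,0],[0,0,0],100],[[0,0,0],[0,0,0],100]]}}

```text
time_s: 10.1
tcp_pos: [0.4392, 0.1118, 0.0244]
ee_rot: [0.394, 2.591, -0.101]
contact_force: [0.4, -0.2, -0.4]
gripper_width: 1.001
gripper_force: 0.0
```

```bash
cat >> h.py <<'E'
def force(n=10):
    F=[];T=[]
    for i in range(n):
        s=read_state();F.append(s['contact_force']);T.append(s['tau'])
        if i<n-1: get_image('side')
    F=np.array(F);print('F',F.mean(0).round(3),'sd',F.std(0).round(3),'tau',np.mean(T,0).round(3),'sd',np.std(T,0).round(3))
E
python3 - <<'E'
from h import *
force(10); s=read_state();print(s['tcp_pos'],s['q'])
E
```

```text
F [-0.301 -0.127 -0.015] sd [0.541 0.451 0.484] tau [-1.2700e-01 -3.2035e+01  1.8611e+01 -4.6100e+00 -1.1360e+00 -4.0000e-03] sd [0.082 0.283 0.028 0.057 0.004 0.008]
[0.43951142 0.11258988 0.02422512] [ 0.31585912  0.19073231 -1.11742788 -0.18026904 -0.2904386   0.5499885 ]
```

>>> {"fn": "apply_moves", "kwargs": {"motion": [[[0,0,0],[0,0,0],60],[[0,0,0],[0,0,0],50],[[0,0,0],[0,0,0],40],[[0,0,0],[0,0,0],30],[[0,0,0],[0,0,0],20],[[0,0,0],[0,0,0],20],[[0,0,0],[0,0,0],20],[[0,0,0],[0,0,0],20],[[0,0,0],[0,0,0],20]]}}

```text
time_s: 11.45
tcp_pos: [0.4392, 0.1124, 0.0243]
ee_rot: [0.392, 2.591, -0.101]
contact_force: [-6.8, -0.6, 12.8]
gripper_width: 0.436
gripper_force: 58.4
```

>>> {"fn": "apply_moves", "kwargs": {"motion": [[[0,0,2],[0,0,0],20],[[0,0,4],[0,0,0],20],[[0,0,8],[0,0,0],20],[[0,0,15],[0,0,0],20],[[0,0,15],[0,0,0],20],[[0,0,15],[0,0,0],20],[[0,0,15],[0,0,0],20],[[0,0,15],[0,0,0],20],[[0,0,15],[0,0,0],20],[[0,0,15],[0,0,0],20],[[0,0,10],[0,0,0],20],[[0,0,8],[0,0,0],20],[[0,0,5],[0,0,0],20],[[0,0,0],[0,0,0],20]]}}

```text
time_s: 12.85
tcp_pos: [0.4397, 0.1126, 0.1665]
ee_rot: [0.392, 2.591, -0.1]
contact_force: [0.0, -0.6, -1.6]
gripper_width: 0.434
gripper_force: 60.3
```

```bash
python3 - <<'E'
from h import *
np.set_printoptions(precision=4,suppress=True)
force(12)
s=read_state();print(s['tcp_pos'],s['q'],s['gripper_width'])
for n in ['side','scene']:
    p,W=cam(n); save(p,n+'3.png')
    for l in ['sample','loop_top','hook_seat','pointer_tip']:
        for d in spot_point(l,p)[:4]: print(n,l,round(d['score'],2),tw(W,d['location']),pix(p,W,tw(W,d['location'])).round())
E
```

```text
F [-0.071 -0.109 -1.975] sd [0.376 0.396 0.502] tau [  0.007 -24.823  34.382  -4.981  -1.347  -0.001] sd [0.01  0.234 0.198 0.122 0.007 0.   ]
[0.4394 0.1125 0.166 ] [ 0.3157 -0.1331 -0.8854  0.3761 -0.2904  0.55  ] 0.4380607659789632
side sample 0.86 [0.6061 0.1147 0.0009] [216. 255.]
side sample 0.61 [0.4577 0.1035 0.1366] [256. 235.]
side sample 0.61 [ 0.5162  0.2195 -0.    ] [210. 287.]
side loop_top 0.91 [0.6018 0.1185 0.123 ] [215. 221.]
side loop_top 0.87 [0.461  0.1054 0.2658] [256. 191.]
side loop_top 0.69 [0.5148 0.2188 0.1249] [208. 249.]
side loop_top 0.49 [ 0.7367  0.1297 -0.0046] [185. 241.]
side hook_seat 0.49 [ 0.6267 -0.0869  0.248 ] [258. 158.]
scene sample 0.69 [0.5142 0.2133 0.0036] [271. 173.]
scene sample 0.58 [ 0.5998  0.1144 -0.0069] [280. 208.]
scene loop_top 0.93 [0.5155 0.2138 0.1268] [273. 151.]
scene loop_top 0.74 [0.4708 0.0977 0.2645] [241. 144.]
scene loop_top 0.52 [0.6027 0.1172 0.1289] [284. 185.]
scene hook_seat 0.53 [ 0.6315 -0.0888  0.2509] [259. 224.]
scene hook_seat 0.22 [ 0.5849 -0.1854  0.3098] [221. 235.]
```

View pics/side3.png

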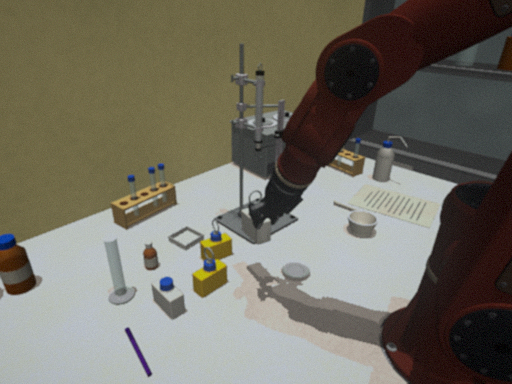

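>>> {"fn": "apply_moves", "kwargs": {"motion": [[[0,-6,0],[0,0,0.8],20],[[1,-12,0],[0,0,0.8],20],[[2,-16,0],[0,0,0.8],20],[[4,-18,0],[0,0,0.8],20],[[6,-18,0],[0,0,0.8],20],[[8,-18,0],[0,0,0.8],20],[[10,-18,0],[0,0,0.8],20],[[10,-18,0],[0,0,0.8],20],[[10,-16,0],[0,0,0.8],20],[[10,-14,0],[0,0,0.8],20],[[10,-12,0],[0,0,0.8],20],[[10,-10,0],[0,0,0.8],20],[[8,-8,0],[0,0,0.8],20],[[7,-5,0],[0,0,0.8],20],[[6,-3,1],[0,0,0.8],20],[[4,-2,0],[0,0,0.8],20],[[2,-1,0],[0,0,0.8],20],[[0,0,0],[0,0,0],20]]}}

```text
time_s: 15.7
tcp_pos: [0.5476, -0.0825, 0.1671]
ee_rot: [0.081, 2.616, -0.017]
contact_force: [0.3, 1.0, -2.3]
gripper_width: 0.432
gripper_force: 60.4
```

```bash
python3 - <<'E'
from h import *
np.set_printoptions(precision=4,suppress=True)
s=read_state();print(s['tcp_pos'],s['q'],s['gripper_width'])
y=np.radians(-3.4);Rl=np.array([[np.cos(y),np.sin(y),0],[-np.sin(y),np.cos(y),0],[0,0,1]])
ims=[]
for n in ['side','scene']:
    p,W=cam(n); L=H=None
    for l in ['loop_top','hook_seat','pointer_tip']:
        for d in spot_point(l,p)[:4]:
            X=tw(W,d['location']); print(n,l,round(d['score'],2),X,pix(p,W,X).round())
            if l=='loop_top' and X[2]>.2 and L is None: L=X
            if l=='hook_seat' and abs(X[2]-.2495)<.012 and H is None: H=X
    if L is not None and H is not None: print('loop rel seat, stand frame',Rl@(L-H))
    u=pix(p,W,np.array([.59,-.087,.25])).astype(int)
    ims.append(cv2.resize(p['image'][u[1]-40:u[1]+40,u[0]-40:u[0]+40,::-1],(400,400),interpolation=2))
cv2.imwrite('pics/h1.png',np.hstack(ims))
force(4)
E
```

```text
[ 0.5476 -0.0825  0.1671] [-0.3894 -0.0124 -0.7849  0.2985  0.1647 -0.2851] 0.432212724274091
side loop_top 0.9 [0.5143 0.2183 0.1232] [209. 249.]
side loop_top 0.72 [0.6016 0.1152 0.1246] [216. 221.]
side loop_top 0.66 [ 0.5756 -0.0835  0.2671] [270. 157.]
side hook_seat 0.7 [ 0.5838 -0.1839  0.309 ] [290. 135.]
side hook_seat 0.56 [ 0.6292 -0.0856  0.2487] [257. 158.]
loop rel seat, stand frame [-0.0537 -0.0011  0.0184]
scene loop_top 0.67 [0.5187 0.2149 0.1254] [274. 152.]
scene loop_top 0.64 [0.6043 0.1138 0.1284] [284. 186.]
scene loop_top 0.61 [ 0.578  -0.0852  0.2673] [241. 210.]
scene hook_seat 0.37 [ 0.6301 -0.089   0.2486] [258. 224.]
loop rel seat, stand frame [-0.0522  0.0007  0.0186]
F [-0.375  0.159 -1.471] sd [0.35  0.434 0.406] tau [  0.016 -33.61   34.507  -5.697   0.742   0.001] sd [0.004 0.014 0.004 0.001 0.001 0.   ]
```

View pics/h1.png

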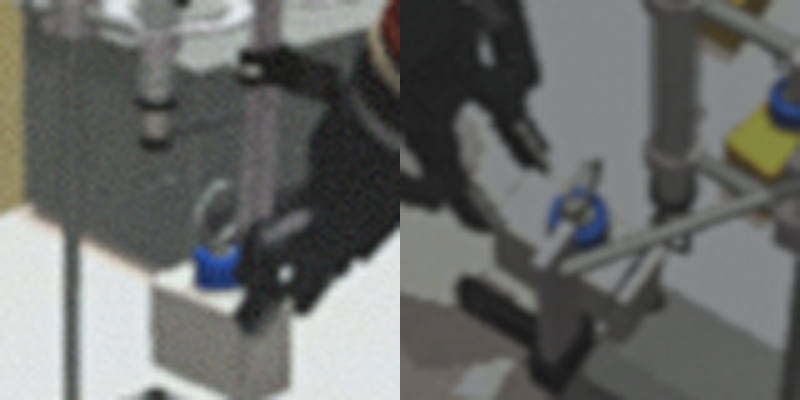

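The crops show the loop about 53 mm before the hook and laterally aligned, with its top 18.5 mm above the seat. That clears the leg.

>>> {"fn": "apply_moves", "kwargs": {"motion": [[[2,-0.1,0],[0,0,0],20],[[4,-0.2,0],[0,0,0],20],[[5,-0.3,0],[0,0,0],20],[[5,-0.3,0],[0,0,0],20],[[5,-0.3,0],[0,0,0],20],[[5,-0.3,0],[0,0,0],20],[[5,-0.3,0],[0,0,0],20],[[5,-0.3,0],[0,0,0],20],[[5,-0.3,0],[0,0,0],20],[[4,-0.3,0],[0,0,0],20],[[3,-0.2,0],[0,0,0],20],[[2,-0.1,0],[0,0,0],20],[[0,0,0],[0,0,0],20],[[0,0,0],[0,0,0],20]]}}

```text
time_s: 17.65
tcp_pos: [0.5973, -0.0854, 0.167]
ee_rot: [0.082, 2.617, -0.017]
contact_force: [-0.3, 0.4, -1.9]
gripper_width: 0.433
gripper_force: 60.4
```

```bash
cat > look.py <<'E'
from h import *
import sys
np.set_printoptions(precision=4,suppress=True)
s=read_state();print(s['tcp_pos'],s['gripper_width'],s['tau'],s['contact_force'])
y=np.radians(-3.4);Rl=np.array([[np.cos(y),np.sin(y),0],[-np.sin(y),np.cos(y),0],[0,0,1]])
ims=[]
for n in ['side','scene']:
    p,W=cam(n)
    for l in ['loop_top','hook_seat','pointer_tip','cursor_mark']:
        for d in spot_point(l,p)[:4]:
            X=tw(W,d['location'])
            if X[2]>.15 and X[0]<.7: print(n,l,round(d['score'],2),X,'stand',(Rl@(X-[.63,-.087,.2495])*1000).round(1))
    u=pix(p,W,np.array([.62,-.1,.25])).astype(int)
    ims.append(cv2.resize(p['image'][u[1]-40:u[1]+40,u[0]-40:u[0]+40,::-1],(400,400),interpolation=2))
if len(sys.argv)>1: cv2.imwrite('pics/'+sys.argv[1],np.hstack(ims))
E
python3 look.py h2.png
```

```text
[ 0.5973 -0.0854  0.167 ] 0.4326855789558141 [  0.0138 -40.6093  34.8586  -5.8102   0.6572   0.0024] [-0.2873  0.4232 -1.8595]
side loop_top 0.98 [ 0.6253 -0.0862  0.2712] stand [-4.7  0.5 21.7]
side hook_seat 0.56 [ 0.6281 -0.0865  0.2487] stand [-1.9  0.4 -0.8]
side cursor_mark 0.53 [ 0.6212 -0.1655  0.3051] stand [ -4.2 -78.9  55.6]
scene loop_top 0.87 [ 0.6279 -0.0911  0.2633] stand [-1.9 -4.2 13.8]
scene loop_top 0.4 [ 0.5879 -0.1859  0.3096] stand [ -36.2 -101.3   60.1]
scene hook_seat 0.55 [ 0.6305 -0.0887  0.2515] stand [ 0.6 -1.7  2. ]
scene cursor_mark 0.6 [ 0.6155 -0.1689  0.3076] stand [ -9.6 -82.6  58.1]
```

View pics/h2.png

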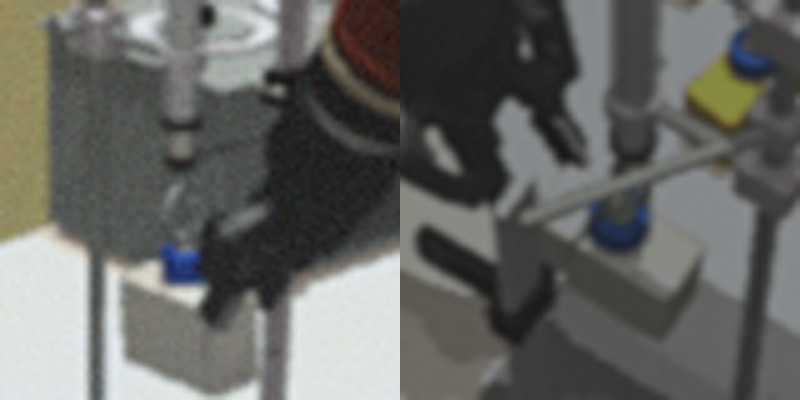

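>>> {"fn": "apply_moves", "kwargs": {"motion": [[[1,0,0],[0,0,0],20],[[1,0,0],[0,0,0],20],[[1,0,0],[0,0,0],20],[[0,0,0],[0,0,0],20]]}}

```text
time_s: 18.55
tcp_pos: [0.6007, -0.0855, 0.1671]
ee_rot: [0.082, 2.616, -0.017]
contact_force: [-0.2, -0.4, -2.0]
gripper_width: 0.432
gripper_force: 60.4
```

```bash
python3 -c "
from h import *
s=read_state();print(s['tau'].round(3),s['contact_force'],s['torque'])"
```

```text
[ 1.2000e-02 -4.1114e+01  3.4718e+01 -5.7640e+00  6.4800e-01  1.0000e-02] [-0.19827616 -0.43899044 -1.98767831] [ 0.04348471  0.74851141 -0.03220569]
```

>>> {"fn": "apply_moves", "kwargs": {"motion": [[[1,0,0],[0,0,0],20],[[1,0,0],[0,0,0],20],[[0,0,0],[0,0,0],20]]}}

```text
time_s: 18.85
tcp_pos: [0.6026, -0.0855, 0.1671]
ee_rot: [0.082, 2.616, -0.017]
contact_force: [1.0, -0.4, -1.8]
gripper_width: 0.43
gripper_force: 60.4
```

```bash
python3 -c "
from h import *
s=read_state();print(s['tau'].round(3),s['contact_force'],s['torque'])"
```

```text
[ 1.4000e-02 -4.1376e+01  3.4710e+01 -5.7600e+00  6.4500e-01  9.0000e-03] [ 0.99848038 -0.41637258 -1.80799709] [ 0.05889826  0.80890543 -0.01968738]
```

>>> {"fn": "apply_moves", "kwargs": {"motion": [[[1,0,0],[0,0,0],20],[[1,0,0],[0,0,0],20],[[0,0,0],[0,0,0],20]]}}

```text
time_s: 19.15
tcp_pos: [0.6047, -0.0855, 0.1671]
ee_rot: [0.082, 2.616, -0.017]
contact_force: [-0.5, -0.0, -2.5]
gripper_width: 0.433
gripper_force: 60.4
```

```bash
python3 -c "
from h import *
s=read_state();print(s['tau'].round(3),s['contact_force'],s['torque'])"; python3 look.py
```

```text
[ 1.4000e-02 -4.1657e+01  3.4723e+01 -5.7630e+00  6.4100e-01  9.0000e-03] [-0.51895262 -0.01604819 -2.54072598] [0.09966628 0.81953816 0.00821064]
[ 0.6047 -0.0855  0.1671] 0.4325989292530932 [  0.0139 -41.6574  34.7231  -5.7627   0.6411   0.0091] [-0.519  -0.016  -2.5407]
side loop_top 0.75 [ 0.6331 -0.0885  0.2654] stand [ 3.1 -1.3 15.9]
side hook_seat 0.6 [ 0.6279 -0.0848  0.25  ] stand [-2.2  2.1  0.5]
side cursor_mark 0.35 [ 0.624  -0.1666  0.3041] stand [ -1.3 -79.9  54.6]
scene loop_top 0.85 [ 0.6349 -0.0916  0.2655] stand [ 5.1 -4.3 16. ]
scene hook_seat 0.37 [ 0.6283 -0.0873  0.2501] stand [-1.7 -0.4  0.6]
scene pointer_tip 0.53 [ 0.5859 -0.1883  0.309 ] stand [ -38.  -103.8   59.5]
scene cursor_mark 0.55 [ 0.6198 -0.166   0.3118] stand [ -5.5 -79.4  62.3]
```

>>> {"fn": "apply_moves", "kwargs": {"motion": [[[1,0,0],[0,0,0],20],[[1,0,0],[0,0,0],20],[[0,0,0],[0,0,0],20]]}}

```text
time_s: 19.95
tcp_pos: [0.6066, -0.0855, 0.1671]
ee_rot: [0.082, 2.616, -0.017]
contact_force: [-0.1, 0.4, -1.5]
gripper_width: 0.43
gripper_force: 60.4
```

```bash
python3 -c "
from h import *
s=read_state();print(s['tau'].round(3),s['contact_force'],s['torque'])"
```

```text
[ 1.7000e-02 -4.1948e+01  3.4777e+01 -5.7860e+00  6.4100e-01  8.0000e-03] [-0.09607479  0.43724481 -1.52945868] [0.07669346 0.77864613 0.00782989]
```

>>> {"fn": "apply_moves", "kwargs": {"motion": [[[-1.5,0,0],[0,0,0],20],[[-1.5,0,0],[0,0,0],20],[[0,0,-1],[0,0,0],20],[[0,0,-2],[0,0,0],20],[[0,0,-2],[0,0,0],20],[[0,0,-2],[0,0,0],20],[[0,0,-2],[0,0,0],20],[[0,0,-2],[0,0,0],20],[[0,0,-2],[0,0,0],20],[[0,0,-1],[0,0,0],20],[[0,0,0],[0,0,0],20]]}}

```text
time_s: 21.05
tcp_pos: [0.6034, -0.0855, 0.1528]
ee_rot: [0.082, 2.617, -0.017]
contact_force: [0.0, 0.3, -2.2]
gripper_width: 0.433
gripper_force: 60.4
```

```bash
python3 look.py h3.png
```

```text
[ 0.6034 -0.0855  0.1528] 0.4334757664975073 [ -0.0113 -41.9685  33.7988  -5.8509   0.6444  -0.0009] [ 0.0213  0.3099 -2.1564]
side loop_top 0.73 [ 0.6308 -0.086   0.252 ] stand [0.7 1.  2.5]
side hook_seat 0.63 [ 0.6277 -0.0887  0.2487] stand [-2.2 -1.8 -0.8]
side cursor_mark 0.52 [ 0.618  -0.1628  0.3065] stand [ -7.5 -76.3  57. ]
scene loop_top 0.69 [ 0.6336 -0.0927  0.2489] stand [ 3.9 -5.5 -0.6]
scene hook_seat 0.57 [ 0.6312 -0.0879  0.2491] stand [ 1.2 -0.8 -0.4]
scene cursor_mark 0.57 [ 0.6187 -0.1649  0.3095] stand [ -6.7 -78.4  60. ]
```

View pics/h3.png

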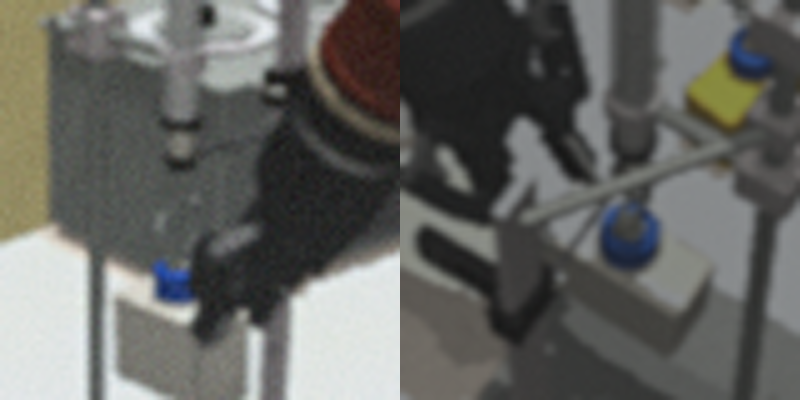

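>>> {"fn": "apply_moves", "kwargs": {"motion": [[[0,0,-2],[0,0,0],20],[[0,0,-2],[0,0,0],20],[[0,0,-2],[0,0,0],20],[[0,0,-2],[0,0,0],20],[[0,0,-2],[0,0,0],20],[[0,0,-2],[0,0,0],20],[[0,0,-2],[0,0,0],20],[[0,0,-2],[0,0,0],20],[[0,0,-2],[0,0,0],20],[[0,0,-2],[0,0,0],20],[[0,0,0],[0,0,0],20]]}}

```text
time_s: 22.65
tcp_pos: [0.6033, -0.0854, 0.1327]
ee_rot: [0.082, 2.617, -0.017]
contact_force: [1.1, 0.1, -2.5]
gripper_width: 0.429
gripper_force: 60.5
```

```bash
python3 - <<'E'
from h import *
force(10)
E
python3 look.py h4.png
```

```text
F [-0.051 -0.084 -1.429] sd [0.696 0.234 0.474] tau [-8.2000e-02 -4.2172e+01  3.1868e+01 -5.4980e+00  5.5700e-01  7.0000e-03] sd [0.019 0.05  0.052 0.044 0.01  0.003]
[ 0.6035 -0.0855  0.1332] 0.43403118012354985 [ -0.0898 -42.2242  31.8927  -5.4691   0.5521   0.0077] [ 0.0103 -0.503  -1.5118]
side loop_top 0.91 [ 0.6281 -0.0839  0.233 ] stand [ -2.    3.  -16.5]
side hook_seat 0.54 [ 0.6283 -0.087   0.2321] stand [ -1.7  -0.1 -17.4]
side cursor_mark 0.66 [ 0.6214 -0.1627  0.3067] stand [ -4.1 -76.   57.2]
scene loop_top 0.87 [ 0.6328 -0.0892  0.2326] stand [  3.   -2.  -16.9]
scene hook_seat 0.48 [ 0.6279 -0.0874  0.2339] stand [ -2.1  -0.5 -15.6]
scene cursor_mark 0.63 [ 0.6209 -0.1656  0.3148] stand [ -4.4 -79.   65.3]
```

View pics/h4.png

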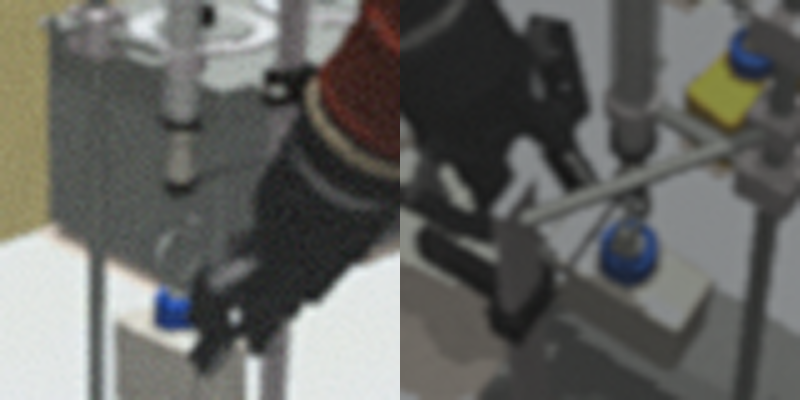

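>>> {"fn": "apply_moves", "kwargs": {"motion": [[[0,-1,0],[0,0,0],20],[[0,-1,0],[0,0,0],20],[[0,0,0],[0,0,0],20],[[0,0,0],[0,0,0],20]]}}

```text
time_s: 24.0
tcp_pos: [0.6035, -0.0875, 0.1331]
ee_rot: [0.082, 2.616, -0.017]
contact_force: [0.4, 0.4, -2.4]
gripper_width: 0.434
gripper_force: 60.5
```

```bash
cat > fc.py <<'E'
from h import *
F=[];T=[];Q=[]
for i in range(8):
    s=read_state();F.append(s['contact_force']);T.append(s['torque']);Q.append(s['tau']); get_image('side')
for a in (F,T,Q): print(np.mean(a,0).round(3),'se',(np.std(a,0)/8**.5).round(3))
print(s['tcp_pos'],s['time_s'])
E
python3 fc.py
```

```text
[ 0.015  0.108 -1.252] se [0.21  0.146 0.292]
[0.063 0.661 0.035] se [0.008 0.006 0.013]
[-1.5500e-01 -4.2317e+01  3.2073e+01 -5.5640e+00  5.4700e-01  1.3000e-02] se [0.017 0.001 0.004 0.001 0.006 0.001]
[ 0.60348422 -0.08750898  0.13307094] 24.35
```

>>> {"fn": "apply_moves", "kwargs": {"motion": [[[0,1,0],[0,0,0],20],[[0,1,0],[0,0,0],20],[[0,1,0],[0,0,0],20],[[0,1,0],[0,0,0],20],[[0,0,0],[0,0,0],20],[[0,0,0],[0,0,0],20]]}}

```text
time_s: 25.0
tcp_pos: [0.6035, -0.0834, 0.1331]
ee_rot: [0.082, 2.616, -0.017]
contact_force: [-0.7, -0.6, -1.5]
gripper_width: 0.43
gripper_force: 60.5
```

```bash
python3 fc.py
```

```text
[ 0.047 -0.203 -1.103] se [0.148 0.112 0.114]
[ 0.035  0.642 -0.006] se [0.008 0.01  0.009]
[ 5.5000e-02 -4.2195e+01  3.1946e+01 -5.5100e+00  6.0400e-01 -3.0000e-03] se [0.021 0.001 0.005 0.002 0.007 0.001]
[ 0.60346609 -0.08347643  0.13306499] 25.35
```

>>> {"fn": "apply_moves", "kwargs": {"motion": [[[0,-1,-1],[0,0,0],20],[[0,0,-2],[0,0,0],20],[[0,0,-2],[0,0,0],20],[[0,0,-2],[0,0,0],20],[[0,0,-2],[0,0,0],20],[[0,0,-2],[0,0,0],20],[[0,0,-2],[0,0,0],20],[[0,0,-1],[0,0,0],20],[[0,0,0],[0,0,0],20],[[0,0,0],[0,0,0],20]]}}

```text
time_s: 26.4
tcp_pos: [0.6036, -0.0845, 0.1192]
ee_rot: [0.082, 2.616, -0.017]
contact_force: [1.0, -0.8, -0.6]
gripper_width: 0.431
gripper_force: 60.5
```

```bash
python3 fc.py;python3 look.py
```

```text
[ 0.3   -0.355 -0.268] se [0.18  0.165 0.14 ]
[-0.014  0.479 -0.04 ] se [0.006 0.011 0.012]
[ 1.6100e-01 -4.2254e+01  3.0284e+01 -5.1820e+00  6.1500e-01 -2.0000e-02] se [0.003 0.011 0.006 0.005 0.001 0.   ]
[ 0.60353033 -0.08451323  0.11915691] 26.75
[ 0.6035 -0.0845  0.1191] 0.4366234475301401 [  0.1803 -42.2888  30.2788  -5.1672   0.6214  -0.0223] [ 0.758  -0.0595 -0.2595]
side loop_top 0.76 [ 0.6265 -0.0808  0.2182] stand [ -3.9   5.9 -31.3]
side hook_seat 0.47 [ 0.6319 -0.087   0.2183] stand [  1.8   0.2 -31.2]
side cursor_mark 0.61 [ 0.621  -0.1624  0.3087] stand [ -4.5 -75.8  59.2]
scene loop_top 0.94 [ 0.6336 -0.088   0.2168] stand [  3.6  -0.8 -32.7]
scene hook_seat 0.39 [ 0.6289 -0.087   0.2213] stand [ -1.1  -0.1 -28.2]
scene pointer_tip 0.67 [ 0.6247 -0.1718  0.251 ] stand [ -0.2 -84.9   1.5]
scene cursor_mark 0.56 [ 0.6195 -0.1646  0.3088] stand [ -5.9 -78.1  59.3]
```

>>> {"fn": "apply_moves", "kwargs": {"motion": [[[1,-1,0],[0,0,0],20],[[1,-1,0],[0,0,0],20],[[0,0,0],[0,0,0],20],[[0,0,0],[0,0,0],20]]}}

```text
time_s: 27.7
tcp_pos: [0.6054, -0.0864, 0.1189]
ee_rot: [0.082, 2.617, -0.017]
contact_force: [-0.4, 1.0, -0.1]
gripper_width: 0.436
gripper_force: 60.5
```

```bash
python3 fc.py
```

```text
[-0.324  1.035 -0.574] se [0.156 0.141 0.26 ]
[0.151 0.57  0.14 ] se [0.007 0.013 0.01 ]
[ -0.614 -42.72   30.977  -5.522   0.312   0.066] se [0.007 0.005 0.003 0.003 0.004 0.002]
[ 0.6054362  -0.0864275   0.11904817] 28.05
```

>>> {"fn": "apply_moves", "kwargs": {"motion": [[[-0.5,0.8,-1],[0,0,0],20],[[-0.4,0.8,-1],[0,0,0],20],[[0,0,-1],[0,0,0],20],[[0,0,-1],[0,0,0],20],[[0,0,0],[0,0,0],20],[[0,0,0],[0,0,0],20]]}}

```text
time_s: 28.7
tcp_pos: [0.6046, -0.085, 0.1151]
ee_rot: [0.082, 2.616, -0.018]
contact_force: [-0.2, -0.3, -0.1]
gripper_width: 0.437
gripper_force: 60.6
```

```bash
python3 fc.py; python3 fc.py; python3 look.py
```

```text
[ 0.334 -0.761 -0.291] se [0.122 0.181 0.157]
[-0.121  0.509 -0.192] se [0.009 0.018 0.013]
[  0.791 -42.487  29.909  -5.138   0.886  -0.09 ] se [0.014 0.004 0.006 0.006 0.006 0.002]
[ 0.60461489 -0.08494682  0.11512249] 29.05
[ 0.04  -1.726 -0.294] se [0.141 0.215 0.171]
[-0.133  0.504 -0.201] se [0.011 0.011 0.008]
[  0.83  -42.496  29.884  -5.115   0.902  -0.095] se [0.012 0.001 0.003 0.002 0.005 0.001]
[ 0.60457761 -0.08488777  0.11507375] 29.45
[ 0.6045 -0.0849  0.1151] 0.4328752122827578 [  0.8388 -42.4947  29.875   -5.1113   0.9052  -0.0961] [ 0.054  -0.5904 -0.7977]
side hook_seat 0.5 [ 0.6301 -0.088   0.2171] stand [  0.1  -1.  -32.4]
side pointer_tip 0.73 [ 0.6268 -0.085   0.2184] stand [ -3.3   1.8 -31.1]
side cursor_mark 0.42 [ 0.6196 -0.1659  0.3061] stand [ -5.7 -79.4  56.6]
scene loop_top 0.93 [ 0.632  -0.0887  0.2154] stand [  2.1  -1.6 -34.1]
scene hook_seat 0.44 [ 0.6303 -0.0885  0.2178] stand [  0.4  -1.5 -31.7]
scene pointer_tip 0.58 [ 0.6267 -0.1681  0.2479] stand [  1.6 -81.2  -1.6]
scene cursor_mark 0.66 [ 0.6223 -0.1641  0.3125] stand [ -3.1 -77.4  63. ]
```

>>> {"fn": "apply_moves", "kwargs": {"motion": [[[0,-0.5,-0.8],[0,0,0],20],[[0,-0.4,-0.7],[0,0,0],20],[[0,0,0],[0,0,0],20],[[0,0,0],[0,0,0],20],[[0,0,0],[0,0,0],20]]}}

```text
time_s: 30.5
tcp_pos: [0.6046, -0.0856, 0.1136]
ee_rot: [0.082, 2.616, -0.017]
contact_force: [0.2, 0.9, 0.5]
gripper_width: 0.433
gripper_force: 60.5
```

```bash
python3 fc.py; python3 fc.py
```

```text
[0.432 1.254 0.003] se [0.082 0.152 0.14 ]
[0.201 0.474 0.193] se [0.013 0.007 0.014]
[ -0.832 -42.601  30.168  -5.329   0.182   0.091] se [0.009 0.005 0.005 0.002 0.004 0.001]
[ 0.60457317 -0.08574672  0.1135691 ] 30.85
[0.217 1.458 0.313] se [0.151 0.159 0.117]
[0.196 0.468 0.213] se [0.005 0.008 0.008]
[ -0.887 -42.613  30.185  -5.337   0.156   0.098] se [0.007 0.001 0.001 0.    0.003 0.001]
[ 0.60460063 -0.08577596  0.11357193] 31.25
```

>>> {"fn": "apply_moves", "kwargs": {"motion": [[[0,0.4,0.3],[0,0,0],20],[[0,0,0],[0,0,0],20],[[0,0,0],[0,0,0],20],[[0,0,0],[0,0,0],20]]}}

```text
time_s: 31.7
tcp_pos: [0.6046, -0.0855, 0.1139]
ee_rot: [0.082, 2.616, -0.018]
contact_force: [0.1, -0.0, 1.2]
gripper_width: 0.433
gripper_force: 60.6
```

```bash
python3 fc.py
```

```text
[0.013 0.063 0.024] se [0.16  0.202 0.172]
[0.051 0.465 0.032] se [0.01  0.008 0.015]
[-7.9000e-02 -4.2554e+01  2.9981e+01 -5.2160e+00  5.0300e-01  7.0000e-03] se [0.014 0.002 0.004 0.002 0.007 0.002]
[ 0.60459369 -0.08544068  0.11388462] 32.05
```

>>> {"fn": "apply_moves", "kwargs": {"motion": [[[0,0,0],[0,0,0],44],[[0,0,0],[0,0,0],46],[[0,0,0],[0,0,0],48],[[0,0,0],[0,0,0],51],[[0,0,0],[0,0,0],55],[[0,0,0],[0,0,0],60],[[0,0,0],[0,0,0],66],[[0,0,0],[0,0,0],72]]}}

```text
time_s: 32.9
tcp_pos: [0.6046, -0.0854, 0.1139]
ee_rot: [0.082, 2.616, -0.017]
contact_force: [-0.6, 0.7, -0.2]
gripper_width: 0.72
gripper_force: 0.0
```

```bash
python3 look.py h5.png
```

```text
[ 0.6046 -0.0854  0.1139] 0.7198847729155693 [ -0.     -42.5516  30.0895  -5.2763   0.5462  -0.    ] [-0.5533  0.6505 -0.2488]
side loop_top 0.86 [ 0.6259 -0.0891  0.216 ] stand [ -4.   -2.3 -33.5]
side hook_seat 0.63 [ 0.6287 -0.0853  0.2135] stand [ -1.4   1.7 -36. ]
side cursor_mark 0.44 [ 0.6182 -0.1631  0.3057] stand [ -7.2 -76.6  56.2]
scene loop_top 0.94 [ 0.6336 -0.0877  0.2139] stand [  3.6  -0.5 -35.6]
scene hook_seat 0.51 [ 0.6285 -0.0893  0.2144] stand [ -1.4  -2.4 -35.1]
scene hook_seat 0.3 [ 0.6178 -0.1626  0.3089] stand [ -7.7 -76.1  59.4]
scene pointer_tip 0.52 [ 0.6277 -0.1682  0.2464] stand [  2.5 -81.2  -3.1]
scene cursor_mark 0.74 [ 0.6197 -0.1661  0.3095] stand [ -5.6 -79.5  60. ]
scene cursor_mark 0.25 [ 0.6268 -0.1675  0.2445] stand [  1.6 -80.6  -5. ]
```

View pics/h5.png

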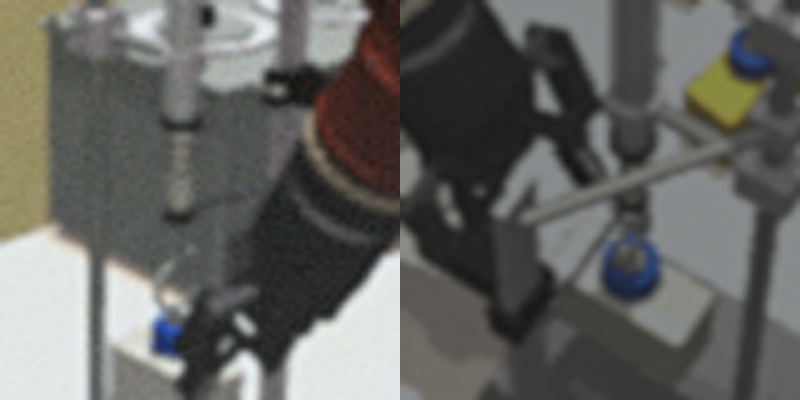

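>>> {"fn": "apply_moves", "kwargs": {"motion": [[[-3,0.1,0],[0,0,0],74],[[-6,0.3,0],[0,0,0],74],[[-10,0.6,0],[0,0,0],74],[[-15,0.9,0],[0,0,0],74],[[-20,1,0],[0,0,0],74],[[-20,1,0],[0,0,0],74],[[-16,0,10],[0,0,0],60],[[-5,-8,25],[0,0,0],50],[[0,-14,30],[0,0,0],45],[[0,-18,30],[0,0,0],45],[[0,-18,30],[0,0,0],45],[[0,-18,25],[0,0,0],45],[[0,-14,18],[0,0,0],45],[[0,-9,8],[0,0,0],45],[[0,-4,2],[0,0,0],45],[[0,0,0],[0,0,0],45]]}}

```text
time_s: 35.0
tcp_pos: [0.509, -0.1844, 0.2909]
ee_rot: [0.083, 2.617, -0.017]
contact_force: [0.4, 1.0, -0.0]
gripper_width: 0.449
gripper_force: 0.0
```

```bash
python3 - <<'E'
from h import *
np.set_printoptions(precision=4,suppress=True)
delta(*tgtf([.5845,-.185,.308],-3.4,60),10)
y=np.radians(-3.4);Rl=np.array([[np.cos(y),np.sin(y),0],[-np.sin(y),np.cos(y),0],[0,0,1]])
pics=[cam(n) for n in ['wrist','scene','side']]
for (p,W),n in zip(pics,['wrist','scene','side']):
    for l in ['cursor_grip','cursor_mark','pointer_tip','loop_top']:
        for d in spot_point(l,p)[:4]:
            X=tw(W,d['location'])
            if X[2]>.15 and X[0]<.7: print(n,l,round(d['score'],2),X,pix(p,W,X).round(),'stand',(Rl@(X-[.63,-.087,.2495])*1000).round(1))
p,W=pics[0]; A=cv2.resize(p['image'],(400,300)); 
p,W=pics[2]; u=pix(p,W,np.array([.62,-.13,.26])).astype(int); B=cv2.resize(p['image'][u[1]-45:u[1]+45,u[0]-60:u[0]+60],(400,300),interpolation=2)
cv2.imwrite('pics/c1.png',np.hstack([A,B])[:,:,::-1]); print(u)
E
```

```text
total [85.  -1.2  0.6] [-0.24 -0.02  0.18] per row [ 8.5  -0.12  0.06] [-0.024 -0.002  0.018] w 0.449 t 35.0
wrist cursor_grip 0.88 [ 0.5835 -0.1841  0.3073] [257. 292.] stand [-40.6 -99.7  57.8]
wrist cursor_mark 0.63 [ 0.6159 -0.1648  0.3038] [279. 304.] stand [ -9.5 -78.5  54.3]
wrist cursor_mark 0.31 [ 0.5847 -0.1829  0.3085] [258. 294.] stand [-39.6 -98.4  59. ]
wrist pointer_tip 0.89 [ 0.6261 -0.1638  0.2447] [276. 254.] stand [  0.7 -76.9  -4.8]
wrist loop_top 0.61 [ 0.6263 -0.0856  0.2161] [342. 231.] stand [ -3.8   1.2 -33.4]
scene cursor_grip 0.73 [ 0.5874 -0.1874  0.3053] [222. 237.] stand [ -36.6 -102.8   55.8]
scene cursor_grip 0.59 [ 0.6318 -0.0878  0.2151] [259. 230.] stand [  1.9  -0.7 -34.4]
scene cursor_mark 0.68 [ 0.6206 -0.1674  0.3107] [238. 236.] stand [ -4.6 -80.8  61.2]
scene pointer_tip 0.59 [ 0.626  -0.1701  0.2457] [241. 249.] stand [  0.9 -83.2  -3.8]
scene loop_top 0.62 [ 0.6283 -0.0887  0.2141] [258. 230.] stand [ -1.6  -1.8 -35.4]
side cursor_grip 0.59 [ 0.585  -0.1844  0.3067] [289. 136.] stand [-39.2 -99.9  57.2]
side cursor_mark 0.56 [ 0.62   -0.1663  0.3066] [277. 135.] stand [ -5.3 -79.7  57.1]
side loop_top 0.85 [ 0.6269 -0.0836  0.214 ] [257. 169.] stand [ -3.3   3.2 -35.5]
side loop_top 0.65 [ 0.6235 -0.1635  0.307 ] [276. 135.] stand [ -2.  -76.8  57.5]
[268 151]
```

View pics/c1.png

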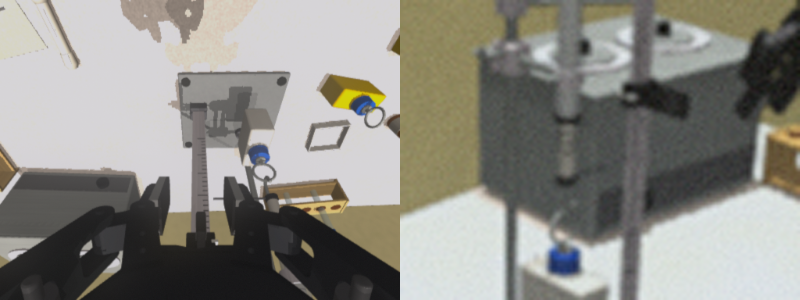

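>>> {"fn": "apply_moves", "kwargs": {"motion": [[[4,0,0],[0,0,0],45],[[8,-0.1,0],[0,0,0],45],[[10,-0.1,0],[0,0,0],45],[[10,-0.1,0],[0,0,0],45],[[10,-0.1,0],[0,0,0],45],[[10,-0.1,0],[0,0,0],45],[[10,-0.1,0],[0,0,0],45],[[9,-0.1,0],[0,0,0],45],[[6,-0.1,0],[0,0,0],45],[[4,-0.1,0],[0,0,0],45],[[0,0,0],[0,0,0],30],[[0,0,0],[0,0,0],20],[[0,0,0],[0,0,0],10],[[0,0,0],[0,0,0],0],[[0,0,0],[0,0,0],0],[[0,0,0],[0,0,0],0]]}}

```text
time_s: 37.35
tcp_pos: [0.5905, -0.1855, 0.2921]
ee_rot: [0.082, 2.616, -0.018]
contact_force: [-2.5, -0.7, 2.7]
gripper_width: 0.005
gripper_force: 1.5
```

```bash
cat > pt.py <<'E'
from h import *
np.set_printoptions(precision=4,suppress=True)
s=read_state();print(s['tcp_pos'],s['gripper_width'],s['contact_force'],s['time_s'])
D=[]
for k in range(2):
  for n in ['scene','side','wrist']:
    p,W=cam(n); r={}
    for l in ['cursor_mark','pointer_tip','hook_seat']:
        for d in spot_point(l,p):
            X=tw(W,d['location'])
            ok={'cursor_mark':abs(X[0]-.62)<.02 and abs(X[1]+.166)<.015,'pointer_tip':abs(X[0]-.625)<.015 and abs(X[1]+.167)<.012 and X[2]<.27,'hook_seat':abs(X[1]+.087)<.01 and abs(X[0]-.63)<.02}[l]
            if ok and l not in r: r[l]=X; print(n,l,round(d['score'],2),X)
E
python3 pt.py
```

```text
[ 0.5905 -0.1855  0.2921] 0.004934384645936943 [-2.5347 -0.7404  2.6723] 37.35
scene cursor_mark 0.66 [ 0.6171 -0.1682  0.3117]
scene pointer_tip 0.51 [ 0.6248 -0.1683  0.248 ]
scene hook_seat 0.63 [ 0.6297 -0.0898  0.2176]
side cursor_mark 0.51 [ 0.6215 -0.1662  0.3076]
side hook_seat 0.59 [ 0.6307 -0.0883  0.2149]
wrist pointer_tip 0.62 [ 0.6235 -0.1653  0.248 ]
wrist hook_seat 0.81 [ 0.6324 -0.0868  0.2151]
scene cursor_mark 0.76 [ 0.6195 -0.1651  0.3087]
scene pointer_tip 0.6 [ 0.6256 -0.1705  0.2485]
scene hook_seat 0.41 [ 0.632  -0.087   0.2182]
side cursor_mark 0.69 [ 0.6212 -0.1642  0.3056]
side hook_seat 0.62 [ 0.6279 -0.0864  0.2145]
wrist pointer_tip 0.81 [ 0.6237 -0.1642  0.2431]
wrist hook_seat 0.96 [ 0.6293 -0.0818  0.2138]
```

```bash
python3 - <<'E'
from h import *
np.set_printoptions(precision=4,suppress=True)
for n in ['scene','side','wrist']:
    p,W=cam(n)
    for l in ['cursor_grip']:
        for d in regions_of(l,p)[:2]:
            c=cloud(p,W,d['mask']); c=c[(abs(c[:,0]-.6)<.06)&(abs(c[:,1]+.18)<.04)&(abs(c[:,2]-.3)<.05)]
            if len(c): print(n,round(d['score'],2),len(c),np.percentile(c,[3,50,97],axis=0).ravel())
        for d in spot_point(l,p)[:2]: print(n,'pt',round(d['score'],2),tw(W,d['location']))
    # dark points near the tab
    c=cloud(p,W,np.ones(p['range_z'].shape,bool)); g=p['image'][np.nonzero(p['range_z']>0)].mean(1)
    for x0 in np.arange(.55,.62,.01):
        m=(abs(c[:,0]-x0)<.005)&(abs(c[:,1]+.185)<.03)&(abs(c[:,2]-.305)<.04)
        if m.sum()>3: print(n,round(x0,3),m.sum(),'y',c[m,1].min(),c[m,1].max(),'z',c[m,2].min(),c[m,2].max(),'med',np.median(c[m],0)[1:])
E
```

```text
scene 0.74 173 [ 0.5801 -0.2058  0.3011  0.6131 -0.1909  0.3158  0.6367 -0.1765  0.3207]
scene pt 0.55 [ 0.5863 -0.1885  0.3071]
scene 0.56 9 y -0.19864414167452632 -0.1962573698028478 z 0.33048751861815584 0.3446908538550857 med [-0.1974  0.3366]
scene 0.57 41 y -0.1989781051634562 -0.1714846351957534 z 0.29470310065792005 0.34443540109493365 med [-0.1905  0.3384]
scene 0.58 59 y -0.1987273130020933 -0.17444848695139847 z 0.29907775816856375 0.343693392053785 med [-0.1889  0.3317]
scene 0.59 28 y -0.19199622827598734 -0.18153884468321874 z 0.2995846846594371 0.3207094460073311 med [-0.1897  0.3167]
scene 0.6 28 y -0.19212434213876517 -0.1819132644517244 z 0.29871069549644236 0.3211296213457451 med [-0.1904  0.3161]
scene 0.61 26 y -0.19275054490542792 -0.18335915456608948 z 0.296552669098346 0.3214711776809651 med [-0.1908  0.3172]
side 0.6 95 [ 0.5735 -0.1833  0.3003  0.6051 -0.1785  0.309   0.6278 -0.1661  0.3171]
side pt 0.69 [ 0.5822 -0.1861  0.306 ]
side 0.55 12 y -0.18651856270307032 -0.16799827256306177 z 0.3311662643246504 0.34456854472163423 med [-0.1789  0.3412]
side 0.56 
[... 500 characters left out ...]
49 -0.17453173822874246 z 0.29702802570862274 0.31956301465977444 med [-0.1804  0.3084]
side 0.61 18 y -0.18428973090800138 -0.17756005788492935 z 0.2959978261856331 0.31865194652839995 med [-0.1796  0.309 ]
wrist 0.96 398 [ 0.5681 -0.1889  0.2948  0.569  -0.1838  0.3045  0.5728 -0.1787  0.3124]
wrist pt 0.87 [ 0.5867 -0.1825  0.306 ]
wrist 0.55 560 y -0.1964721423608119 -0.16925613364309736 z 0.33031947673200984 0.3449632500712406 med [-0.183   0.3398]
wrist 0.56 706 y -0.19662686766555898 -0.16942295954945688 z 0.3179532489004836 0.34110602077256896 med [-0.1823  0.3287]
wrist 0.57 394 y -0.1889320506416834 -0.17399315826602474 z 0.2941315909432124 0.32278861826345584 med [-0.1832  0.3048]
```

```bash
python3 - <<'E'
from h import *
np.set_printoptions(precision=3,suppress=True)
s=read_state(); M=R.from_rotvec(s['ee_rot']).as_matrix()
print(s['gripper_width'],s['gripper_force'])
for n in ['wrist','scene','side']:
    p,W=cam(n)
    c=(cloud(p,W,np.ones(p['range_z'].shape,bool))-s['tcp_pos'])@M
    print(n)
    for z0 in np.arange(-.06,.03,.006):
        m=(abs(c[:,2]-z0)<.003)&(abs(c[:,1])<.05)&(abs(c[:,0])<.04)
        if m.sum()>2:
            h=np.histogram(c[m,1],bins=np.arange(-.03,.0301,.005))[0]
            print(round(z0,3),m.sum(),'x',c[m,0].min(),np.median(c[m,0]),c[m,0].max(),'y',c[m,1].min(),c[m,1].max(),h)
E
```

```text
-0.0022692781964532994 1.8780708778649569
wrist
-0.06 326 x 0.006478270870435828 0.010711880994209402 0.011954283812679656 y -0.013068656083897104 0.014090627988000865 [ 0  0  0 40 52 62 66 52 54  0  0  0]
-0.054 291 x 0.006628507985700386 0.007897511268715128 0.01187161522623708 y -0.013025838470830548 0.013948093649328409 [ 0  0  0 35 51 58 53 50 44  0  0  0]
-0.048 252 x 0.006391962666377363 0.007816125321442376 0.011867203340107674 y -0.012964244954826312 0.014148602174260134 [ 0  0  0 30 44 45 49 42 42  0  0  0]
-0.042 202 x 0.0064331650023232365 0.010919060682953684 0.011757025575851022 y -0.012712841731678692 0.013806364762270668 [ 0  0  0 17 36 45 39 40 25  0  0  0]
-0.036 36 x 0.01062494027625531 0.011150672228327572 0.011464454371593574 y -0.005618527727917377 0.006768142260094335 [ 0  0  0  0  3 13 14  6  0  0  0  0]
-0.03 60 x 0.0077852213191768604 0.008892601700303203 0.010457419617822379 y -0.00375664771268819 0.005462853294490923 [ 0  0  0  0  0 29 29  2  0  0  0  0]
-0.024 151 x 0.006480659773532336 0.011045763471020655 0.013831749362614007 y -0.004492545034397209 0.0
[... 3905 characters left out ...]
383679276158253 -0.004450277962876355 y 0.003717570293139004 0.024072354070865127 [ 0  0  0  0  0  0  2 11  1  6  2  0]
0.006 15 x -0.03876849213747463 -0.02798246789416108 -0.014963393895941613 y 0.002860106792028923 0.021902104589373087 [0 0 0 0 0 0 1 6 1 4 3 0]
0.012 6 x -0.03856106082369064 -0.030346435056092594 -0.027084157973684242 y 0.004991769722833002 0.019242995226228733 [0 0 0 0 0 0 1 1 1 3 0 0]
0.018 8 x -0.0387352125226864 -0.030336109281390126 -0.027853460298238996 y -0.0028249751774459286 0.017985353699142045 [0 0 0 0 0 1 1 1 2 3 0 0]
0.024 15 x -0.03247383648453564 -0.02688017718873229 -0.02233635294775915 y -0.009304922335407157 0.014094983434516982 [0 0 0 0 3 2 3 2 5 0 0 0]
```

>>> {"fn": "apply_moves", "kwargs": {"motion": [[[-5,0.3,8.7],[0,0,0],0],[[-10,0.6,17],[0,0,0],0],[[0,0,0],[0,0,0],0]]}}

```text
time_s: 39.45
tcp_pos: [0.5761, -0.1849, 0.3205]
ee_rot: [0.081, 2.613, -0.02]
contact_force: [0.8, 0.1, -0.3]
gripper_width: 0.0
gripper_force: 0.0
```

```bash
cat > tip.py <<'E'
from h import *
np.set_printoptions(precision=3,suppress=True)
s=read_state(); M=R.from_rotvec(s['ee_rot']).as_matrix()
print(s['gripper_width'],s['gripper_force'],s['tcp_pos'],s['contact_force'],s['time_s'])
for n in ['wrist','side']:
    p,W=cam(n)
    c=(cloud(p,W,np.ones(p['range_z'].shape,bool))-s['tcp_pos'])@M
    for z0 in np.arange(-.06,.031,.006):
        m=(abs(c[:,2]-z0)<.003)&(abs(c[:,1])<.05)&(abs(c[:,0])<.02)
        if m.sum()>2: print(n,round(z0,3),m.sum(),np.histogram(c[m,1],bins=np.arange(-.05,.0501,.005))[0])
E
python3 tip.py
```

```text
0.0004946777541668367 0.0 [ 0.576 -0.185  0.32 ] [ 0.792  0.143 -0.348] 39.45
wrist -0.06 319 [ 0  0  0  0  0  0  0 36 55 64 62 49 53  0  0  0  0  0  0  0]
wrist -0.054 299 [ 0  0  0  0  0  0  0 39 51 54 54 52 49  0  0  0  0  0  0  0]
wrist -0.048 244 [ 0  0  0  0  0  0  0 26 44 45 44 45 40  0  0  0  0  0  0  0]
wrist -0.042 203 [ 0  0  0  0  0  0  0 19 37 44 42 37 24  0  0  0  0  0  0  0]
wrist -0.036 40 [ 0  0  0  0  0  0  0  0  2 15 15  7  1  0  0  0  0  0  0  0]
wrist -0.0 198 [  0   0   0   0   0   0   0   0   0  68 109  21   0   0   0   0   0   0
   0   0]
wrist 0.006 226 [ 0  0  0  0  0  0  0  0  0 90 89 47  0  0  0  0  0  0  0  0]
wrist 0.012 104 [ 0  0  0  0  0  0  0  0  0 41 47 16  0  0  0  0  0  0  0  0]
wrist 0.018 53 [ 0  0  0  0  0  0  0  0  0 22 25  6  0  0  0  0  0  0  0  0]
side -0.06 18 [0 0 0 0 0 0 0 0 0 1 2 3 8 4 0 0 0 0 0 0]
side -0.054 15 [0 0 0 0 0 0 0 0 0 2 1 4 6 2 0 0 0 0 0 0]
side -0.048 11 [0 0 0 0 0 0 0 0 0 1 3 1 6 0 0 0 0 0 0 0]
side -0.042 17 [0 0 0 0 0 0 0 0 1 1 1 5 7 2 0 0 0 0 0 0]
side -0.036 7 [0 0 0 0 0 0 0 0 0 1 0 4 2 0 0 0 0 0 0 0]
side -0.03 3 [0 0 0 0 0 0 0 0 0 0 0 3 0 0 0 0 0 0 0 0]
side -0.0 5 [0 0 0 0 0 0 0 0 0 0 3 2 0 0 0 0 0 0 0 0]
side 0.006 17 [ 0  0  0  0  0  0  0  0  0  2  3 12  0  0  0  0  0  0  0  0]
side 0.012 20 [ 0  0  0  0  0  0  0  0  0  1  5 13  1  0  0  0  0  0  0  0]
side 0.018 16 [ 0  0  0  0  0  0  0  0  0  1  3 12  0  0  0  0  0  0  0  0]
side 0.024 15 [ 0  0  0  0  0  0  0  0  0  0  2 12  1  0  0  0  0  0  0  0]
side 0.03 6 [0 0 0 0 0 0 0 0 0 0 2 4 0 0 0 0 0 0 0 0]
```

>>> {"fn": "apply_moves", "kwargs": {"motion": [[[0,0,0],[0,0,0],20],[[0,0,0],[0,0,0],30],[[0,0,0],[0,0,0],30]]}}

```text
time_s: 39.85
tcp_pos: [0.5755, -0.1843, 0.3169]
ee_rot: [0.082, 2.617, -0.017]
contact_force: [0.3, 0.1, 0.4]
gripper_width: 0.3
gripper_force: 0.0
```

```bash
python3 tip.py
```

```text
0.29979625011522776 0.0 [ 0.576 -0.184  0.317] [0.348 0.147 0.374] 39.85
wrist -0.06 445 [  0   0   0   0  11  62  51 102   0   0   0   0  85  62  45  27   0   0
   0   0]
wrist -0.054 372 [ 0  0  0  0 12 52 40 79  0  0  0  0 67 54 43 25  0  0  0  0]
wrist -0.048 323 [ 0  0  0  0  8 50 36 75  0  0  0  0 64 42 30 18  0  0  0  0]
wrist -0.042 256 [ 0  0  0  0  1 32 34 55  0  0  0  0 54 39 32  9  0  0  0  0]
wrist -0.036 88 [ 0  0  0  0  0  0 11 34  0  0  0  0 27 16  0  0  0  0  0  0]
wrist -0.006 51 [ 0  0  0  0  0  0  0  0  0 26 25  0  0  0  0  0  0  0  0  0]
wrist -0.0 283 [  0   0   0   0   0   0   0   0   0 117 147  19   0   0   0   0   0   0
   0   0]
wrist 0.006 273 [  0   0   0   0   0   0   0   0   0 116 120  37   0   0   0   0   0   0
   0   0]
wrist 0.012 128 [ 0  0  0  0  0  0  0  0  0 57 58 13  0  0  0  0  0  0  0  0]
wrist 0.018 16 [0 0 0 0 0 0 0 0 0 7 7 2 0 0 0 0 0 0 0 0]
side -0.06 25 [0 0 0 0 0 0 1 7 2 0 0 0 0 3 4 8 0 0 0 0]
side -0.054 21 [0 0 0 0 0 0 0 5 2 0 0 0 0 1 5 8 0 0 0 0]
side -0.048 22 [0 0 0 0 0 0 1 8 1 0 0 0 0 2 3 7 0 0 0 0]
side -0.042 20 [0 0 0 0 0 0 1 6 1 0 0 0 0 2 6 4 0 0 0 0]
side -0.036 12 [0 0 0 0 0 0 0 6 0 0 0 0 0 3 3 0 0 0 0 0]
side -0.0 11 [0 0 0 0 0 0 0 0 0 0 4 7 0 0 0 0 0 0 0 0]
side 0.006 17 [0 0 0 0 0 0 0 0 0 2 6 9 0 0 0 0 0 0 0 0]
side 0.012 21 [ 0  0  0  0  0  0  0  0  0  2  7 12  0  0  0  0  0  0  0  0]
side 0.018 14 [ 0  0  0  0  0  0  0  0  0  0  4 10  0  0  0  0  0  0  0  0]
side 0.024 14 [0 0 0 0 0 0 0 0 0 0 4 9 1 0 0 0 0 0 0 0]
```

>>> {"fn": "apply_moves", "kwargs": {"motion": [[[5,-0.2,-8.7],[0,0,0],30],[[6,-0.2,-10],[0,0,0],30],[[6,-0.2,-10],[0,0,0],30],[[6,-0.2,-10],[0,0,0],30],[[6,-0.2,-9],[0,0,0],30],[[3,-0.2,-5],[0,0,0],30],[[0,0,0],[0,0,0],15],[[0,0,0],[0,0,0],5],[[0,0,0],[0,0,0],0],[[0,0,0],[0,0,0],0],[[0,0,0],[0,0,0],0]]}}

```text
time_s: 41.05
tcp_pos: [0.6074, -0.1859, 0.265]
ee_rot: [0.082, 2.616, -0.018]
contact_force: [0.7, -1.7, -3.7]
gripper_width: 0.107
gripper_force: 59.9
```

>>> {"fn": "apply_moves", "kwargs": {"motion": [[[0,0,-2],[0,0,0],0],[[0,0,-5],[0,0,0],0],[[0,0,-6],[0,0,0],0],[[0,0,-6],[0,0,0],0],[[0,0,-6],[0,0,0],0],[[0,0,-6],[0,0,0],0],[[0,0,-6],[0,0,0],0],[[0,0,-6],[0,0,0],0],[[0,0,-4],[0,0,0],0],[[0,0,-2],[0,0,0],0],[[0,0,0],[0,0,0],0]]}}

```text
time_s: 42.15
tcp_pos: [0.6075, -0.1858, 0.2157]
ee_rot: [0.082, 2.617, -0.018]
contact_force: [-1.6, -2.9, -1.8]
gripper_width: 0.104
gripper_force: 60.4
```

```bash
python3 pt.py; python3 - <<'E'
from h import *
np.set_printoptions(precision=4,suppress=True)
for n in ['side','scene']:
    p,W=cam(n)
    c=cloud(p,W,np.ones(p['range_z'].shape,bool)); g=p['image'][np.nonzero(p['range_z']>0)].mean(1)
    # pointer rod between hook and rule
    m=(abs(c[:,0]-.627)<.012)&(c[:,1]>-.157)&(c[:,1]<-.103)&(c[:,2]>.2)&(c[:,2]<.29)
    print(n,'rod',m.sum(),np.percentile(c[m],[5,50,95],axis=0).ravel() if m.any() else '')
    m=(c[:,0]>.606)&(c[:,0]<.63)&(c[:,1]>-.205)&(c[:,1]<-.160)&(c[:,2]>.22)&(c[:,2]<.29)
    for z in np.arange(.225,.29,.005):
        k=m&(abs(c[:,2]-z)<.0025)
        if k.any(): print(n,round(z,3),k.sum(),'x',c[k,0].min(),c[k,0].max(),'y',c[k,1].min(),c[k,1].max(),'grey',g[k].mean().round(),g[k].min().round(),g[k].max().round())
E
```

```text
[ 0.6075 -0.1858  0.2157] 0.10442537811968591 [-1.5664 -2.8574 -1.8153] 42.15
scene cursor_mark 0.48 [ 0.6211 -0.1656  0.263 ]
scene pointer_tip 0.59 [ 0.6237 -0.1674  0.2469]
scene hook_seat 0.67 [ 0.629  -0.0863  0.2167]
side cursor_mark 0.56 [ 0.623  -0.1622  0.2551]
side hook_seat 0.69 [ 0.6286 -0.0881  0.2135]
wrist hook_seat 0.88 [ 0.6312 -0.0817  0.2161]
scene cursor_mark 0.44 [ 0.6199 -0.1622  0.2596]
scene pointer_tip 0.6 [ 0.6288 -0.1703  0.2454]
scene hook_seat 0.48 [ 0.6314 -0.0879  0.2144]
side cursor_mark 0.46 [ 0.6231 -0.1654  0.2568]
side hook_seat 0.46 [ 0.6291 -0.0859  0.2133]
wrist hook_seat 0.57 [ 0.6308 -0.0823  0.2171]
side rod 13 [ 0.6237 -0.1517  0.2449  0.627  -0.1295  0.2465  0.6294 -0.1069  0.2476]
side 0.225 5 x 0.6248800535136398 0.6263433486736336 y -0.19610598055043815 -0.17503410651009121 grey 97.0 90.0 103.0
side 0.23 8 x 0.6242350713753477 0.6299898669037195 y -0.19383298622656908 -0.1728718476855 grey 99.0 95.0 107.0
side 0.235 6 x 0.6232576404095947 0.6254953119349386 y -0.1922528737527044 -0.17074204433179208 grey 99.0 94.0 106.0
side 0.24 10 x 0.
[... 1703 characters left out ...]
0
scene 0.26 8 x 0.6065786544787688 0.6258829764382207 y -0.20483810904874394 -0.19139708847458498 grey 32.0 26.0 46.0
scene 0.265 6 x 0.609934187739425 0.6298957101354274 y -0.2042208684019558 -0.183390670241889 grey 36.0 26.0 48.0
scene 0.27 31 x 0.6068670343373084 0.6298686336120087 y -0.20381596044781292 -0.1712106975148846 grey 45.0 30.0 78.0
scene 0.275 4 x 0.611243278952822 0.6298309272531651 y -0.19947892984291848 -0.18877110891492388 grey 53.0 37.0 61.0
scene 0.28 1 x 0.6291462305411842 0.6291462305411842 y -0.19973000230725524 -0.19973000230725524 grey 61.0 61.0 61.0
scene 0.285 5 x 0.6245680450095559 0.6297726814700104 y -0.2005359325824692 -0.19112035599752725 grey 60.0 56.0 62.0
```

>>> {"fn": "apply_moves", "kwargs": {"motion": [[[0,0,-3],[0,0,0],0],[[0,0,-4],[0,0,0],0],[[0,0,-3.5],[0,0,0],0],[[0,0,-2],[0,0,0],0],[[0,0,0],[0,0,0],0],[[0,0,0],[0,0,0],0]]}}

```text
time_s: 44.05
tcp_pos: [0.6075, -0.1858, 0.2035]
ee_rot: [0.082, 2.616, -0.018]
contact_force: [-4.0, -4.0, -0.8]
gripper_width: 0.103
gripper_force: 60.7
```

```bash
python3 pt.py; python3 - <<'E'
from h import *
p,W=cam('side'); print(pix(p,W,[.6195,-.166,.246]),pix(p,W,[.6195,-.166,.256]),pix(p,W,[.628,-.13,.246]))
u=pix(p,W,[.6195,-.166,.246]).astype(int); g=p['image'].mean(2).astype(int)
print(u); print(g[u[1]-10:u[1]+11,u[0]-16:u[0]+9])
E
```

```text
[ 0.6075 -0.1858  0.2035] 0.10341552006390532 [-4.0194 -3.989  -0.7869] 44.05
scene cursor_mark 0.49 [ 0.6211 -0.1649  0.2504]
scene pointer_tip 0.65 [ 0.6258 -0.1693  0.2466]
scene hook_seat 0.5 [ 0.6301 -0.0889  0.2147]
side cursor_mark 0.4 [ 0.6227 -0.1638  0.2474]
side hook_seat 0.53 [ 0.6275 -0.0892  0.2134]
wrist hook_seat 0.63 [ 0.6313 -0.0834  0.2133]
scene cursor_mark 0.64 [ 0.622  -0.1666  0.2489]
scene pointer_tip 0.73 [ 0.6204 -0.1663  0.2508]
scene hook_seat 0.65 [ 0.6319 -0.0863  0.2144]
side cursor_mark 0.4 [ 0.6203 -0.1659  0.2442]
side hook_seat 0.6 [ 0.63   -0.088   0.2161]
wrist hook_seat 0.76 [ 0.6293 -0.0855  0.2175]
[276.09808842 153.05675601] [276.24647431 150.11972687] [266.76981734 155.29236301]
[276 153]
[[ 66  69  68  77  72  79  81  80  84  77  76  78  83  82  81  85 101 106
   96 100 101 105  91  52  33]
 [ 92  77  80  78  78  76  83  77  80  82  81  82  80  80  79  82  99 100
   89  99 109 106  89  60  33]
 [ 84  85  77  80  79  86  75  74  81  79  80  80  88  74  83  84 103  95
   90  97 107 107  88  61  37]
 [ 78  75  80  83  86  82  80  88  81  81  79
[... 1145 characters left out ...]
70  82  79  82  79  82  78  92  88  88
   89  96  95  83  75  65  44]
 [ 70  68  70  73  76  85  86  77  82  81  80  84  81  78  77  91  86  92
  100 105 103  91  78  71  58]
 [ 51  70  76  85  79  84  86  87  79  82  78  82  81  81  82  93 101  94
   98 103 101  81  68  62  63]
 [ 60  73  79  77  83  90  81  84  80  82  84  79  82  83  82  93 102  96
  100 104  95  84  63  60  60]
 [ 70  76  80  78  88  88  82  84  81  84  77  76  83  72  83  88  98  92
   94 106 100  87  57  54  62]
 [ 80  84  78  84  83  88  86  83  83  77  77  69  69  60  74  88  94  93
   98 102 100  80  55  54  56]
 [ 86  81  79  82  84  85  89  81  73  75  62  65  63  59  66  89  99  96
  101  99  92  69  47  48  57]]
```

>>> {"fn": "apply_moves", "kwargs": {"motion": [[[0,0,0],[0,0,0],12],[[0,0,0],[0,0,0],20],[[0,0,0],[0,0,0],30],[[-5,0.3,8.7],[0,0,0],30],[[-10,0.6,17.3],[0,0,0],30],[[-10,0.6,17.3],[0,0,0],30],[[-5,0.3,8.7],[0,0,0],30],[[0,0,0],[0,0,0],30]]}}

```text
time_s: 46.1
tcp_pos: [0.578, -0.1843, 0.2575]
ee_rot: [0.082, 2.613, -0.019]
contact_force: [0.0, -1.0, -1.2]
gripper_width: 0.302
gripper_force: 0.0
```

```bash
python3 pt.py; python3 - <<'E'
from h import *
np.set_printoptions(linewidth=250)
p,W=cam('wrist'); save(p,'w9.png')
a=pix(p,W,[.6195,-.166,.246]);b=pix(p,W,[.6195,-.166,.256]);print(a,b,pix(p,W,[.628,-.13,.246]))
u=a.astype(int);print(u); g=p['image'].mean(2).astype(int); print(g[u[1]-22:u[1]+23,u[0]-16:u[0]+24:1])
E
```

```text
[ 0.578  -0.1843  0.2575] 0.3018983520128173 [ 0.0013 -1.0063 -1.1744] 46.1
scene cursor_mark 0.5 [ 0.6222 -0.1659  0.2499]
scene pointer_tip 0.62 [ 0.6271 -0.169   0.2462]
scene hook_seat 0.56 [ 0.6293 -0.0907  0.2169]
side cursor_mark 0.51 [ 0.6232 -0.1622  0.2454]
side hook_seat 0.61 [ 0.6297 -0.0879  0.2146]
wrist cursor_mark 0.84 [ 0.6195 -0.1627  0.2435]
wrist hook_seat 0.75 [ 0.6316 -0.0853  0.2171]
scene cursor_mark 0.77 [ 0.6187 -0.1642  0.2512]
scene pointer_tip 0.65 [ 0.6277 -0.1691  0.2455]
scene hook_seat 0.51 [ 0.6316 -0.0882  0.2149]
side cursor_mark 0.64 [ 0.6216 -0.1649  0.2465]
side hook_seat 0.66 [ 0.628  -0.0864  0.2132]
wrist cursor_mark 0.9 [ 0.618  -0.1614  0.243 ]
wrist hook_seat 0.89 [ 0.6304 -0.0867  0.2164]
[275.83423373 242.96788213] [276.6768888  253.63671708] [319.46491933 247.26309645]
[275 242]
[[118 121 121 ... 222 222 222]
 [117 122 122 ... 222 222 222]
 [111 121 122 ... 222 222 222]
 ...
 [117 118 118 ...  50  49  49]
 [115 115 116 ...  48  48  49]
 [102 102 102 ...  49  48  48]]
```

```bash
python3 - <<'E'
import cv2,numpy as np,sys
np.set_printoptions(linewidth=300,threshold=sys.maxsize)
g=cv2.imread('pics/w9.png').mean(2).astype(int)
print('cols',list(range(258,330,3)))
for r in range(222,272): print(r,' '.join('%3d'%v for v in g[r,258:330:3]))
E
```

```text
cols [258, 261, 264, 267, 270, 273, 276, 279, 282, 285, 288, 291, 294, 297, 300, 303, 306, 309, 312, 315, 318, 321, 324, 327]
222  79 122 136 221 221 221 221 221 221 222 221 222 222 222 222 222 222 222 222 222 222 222 222 213
223  84 120 135 221 221 221 220 220 220 220 221 222 222 222 222 222 222 222 222 222 222 222 222 216
224  83 106 131 221 221 221 200 204 203 204 219 222 221 222 222 222 222 222 222 222 222 222 222 217
225  76  85 124 221 221 221 130 142 143 143 204 222 222 221 222 222 222 222 222 222 222 222 222 219
226  77 107 128 221 221 221  76  91  98  99 161 222 221 222 222 222 222 222 222 222 222 222 222 221
227  83 120 129 221 221 221  66  77  91  92 137 221 222 222 222 222 222 222 222 222 222 222 222 222
228  84 121 130 221 221 221  64  74  91  92 119 221 221 222 222 222 221 222 222 222 222 222 222 222
229  79 121 129 221 221 221  63  70  90  90 104 221 222 222 222 221 222 222 222 222 222 222 222 222
230  81 119 127 219 219 220  62  67  90  90  96 221 221 221 221 222 222 222 222 222 222 222 222 222
231  82 106 112 192 191 221  62  65  90  90  92 220 221 222 221 222 222 22
[... 3325 characters left out ...]

265  74  74  76 146 157 219  60  45  49  50  47  48  47  47  47  48  48  47  48  47  47 214 220 220
266  81  81  83 192 216 220  66  44  50  49  47  47  47  47  47  47  48  47  47  46  46 185 203 207
267 112 109 114 194 219 218  79  44  49  48  46  47  45  46  46  45  46  47  46  46  46  99 138 157
268 116 113 118 180 203 194  81  43  49  48  46  45  46  45  45  46  46  45  46  46  45  50  71 116
269 116 113 118 145 152 128  67  43  49  47  44  45  45  45  45  45  45  46  45  44  44  44  45  59
270 116 113 118 128 133 130  75  42  49  47  45  44  45  45  46  44  45  45  45  44  44  44  44  42
271 115 113 118 126 130 131  84  41  48  46  44  43  43  44  44  44  43  43  43  43  44  43  44  42
```

```bash
python3 - <<'E'
from h import *
np.set_printoptions(precision=4,suppress=True)
for k in range(2):
    p,W=cam('wrist'); g=p['image'].mean(2)
    m=np.zeros(g.shape,bool); m[239:245,265:272]=g[239:245,265:272]>95
    c=cloud(p,W,m); v,u=np.nonzero(m); print('mark',m.sum(),np.median(c,0),c[:,2].min(),c[:,2].max(),v.mean(),u.mean())
    m[:]=False; m[243:249,309:328]=g[243:249,309:328]<120
    c=cloud(p,W,m); v,u=np.nonzero(m); print('rod',m.sum(),np.median(c,0),c.min(0),c.max(0),v.mean(),u.mean())
    X=np.array([.6275,-.13,.246])
    for z in (.243,.245,.247): print(z,'rod px',pix(p,W,[.6275,-.13,z]),'mark px',pix(p,W,[.619,-.165,z]),pix(p,W,[.622,-.165,z]))
E
```

```text
mark 20 [ 0.6175 -0.1715  0.2457] 0.24404460958381985 0.24729874839290303 241.5 269.0
rod 57 [ 0.6253 -0.1315  0.2458] [ 0.6237 -0.1389  0.2439] [ 0.6269 -0.1238  0.2471] 245.0 318.0
0.243 rod px [318.9307 243.8906] mark px [276.8586 239.5124] [276.839 241.645]
0.245 rod px [319.3575 245.9178] mark px [277.028  241.5538] [277.0067 243.6805]
0.247 rod px [319.7897 247.9702] mark px [277.1995 243.6212] [277.1764 245.7417]
mark 20 [ 0.6174 -0.1715  0.2457] 0.24338819264969125 0.24749469886749645 241.5 269.0
rod 57 [ 0.6254 -0.1315  0.2458] [ 0.6239 -0.1391  0.2439] [ 0.6265 -0.1239  0.2471] 245.0 318.0
0.243 rod px [318.91  243.866] mark px [276.8405 239.487 ] [276.821  241.6195]
0.245 rod px [319.3367 245.8929] mark px [277.0097 241.5281] [276.9885 243.6548]
0.247 rod px [319.7687 247.9451] mark px [277.1811 243.5953] [277.1581 245.7158]
```

```bash
python3 - <<'E'
from h import *
np.set_printoptions(precision=4,suppress=True,linewidth=200)
for n in ['side']:
    G=0
    for k in range(6): p,W=cam(n); G=G+p['image'].mean(2)/6
    for z in (.240,.245,.250): print(z,'mark',pix(p,W,[.6185,-.169,z]),'rod',[pix(p,W,[.6300-.0593*t,-.087-.998*t,z]).round(2) for t in (.03,.045,.06)])
    print(G[146:163,256:282].round().astype(int))
E
```

```text
0.24 mark [276.842  154.6462] rod [array([263.94, 158.15]), array([267.26, 156.96]), array([270.52, 155.8 ])]
0.245 mark [276.9173 153.1892] rod [array([263.99, 156.66]), array([267.31, 155.49]), array([270.59, 154.33])]
0.25 mark [276.9929 151.7263] rod [array([264.04, 155.17]), array([267.37, 154.  ]), array([270.65, 152.86])]
[[ 88 100 106  97  81  78  80  82  82  81  83  79  80  80  80  79  78  79  80  89 100 104 100  99 105 103]
 [ 94 105 112 103  84  76  80  82  82  80  82  80  78  78  78  81  78  79  79  90 104 104  94 101 101  94]
 [ 86 103 104  95  81  74  80  82  82  84  83  78  77  78  79  79  79  70  68  78  97 102  92  89  85  74]
 [ 91 103 104  93  82  79  80  80  80  84  85  79  78  79  78  80  75  66  48  51  73  78  70  63  56  46]
 [ 95 108 107  96  85  81  80  80  81  85  85  82  78  78  80  79  78  62  38  32  40  45  40  36  35  35]
 [ 96 100  96  93  86  80  81  81  80  87  86  79  79  78  79  82  88  83  61  51  42  32  32  33  31  32]
 [101 100 100 101  93  82  80  81  80  85  84  79  79  79  78  81  95 106 111 102  82  58  41  34  31  34]
 [103 111 113 108  9
[... 350 characters left out ...]
  69  71  76  77  78  74  65  61  59  59  69  77  77  66]
 [106 121 119 104  87  74  71  68  69  76  75  71  72  76  79  79  81  78  81  84  88  86  93  98  99  89]
 [ 91 104 102  86  71  65  70  72  72  80  82  79  81  80  80  79  81  81  84  90  95  93  96 102 101  91]
 [ 58  71  67  58  55  64  73  77  81  86  84  82  81  80  81  80  81  82  83  94  98  91  95 102 100  86]
 [ 39  40  41  41  54  70  79  80  83  85  88  80  80  80  81  80  80  80  85  92  99  96  97 101  98  83]
 [ 54  50  50  58  68  78  81  81  84  87  84  80  81  82  80  79  76  74  79  90  95  92  96 103 100  83]
 [ 74  69  73  76  81  82  83  81  83  88  85  82  79  77  77  73  70  65  71  88  95  94  96 104 100  78]]
```

>>> {"fn": "apply_moves", "kwargs": {"motion": [[[-2,0,-4],[-0.415,-6.99,0],50],[[-2,0,-5],[-0.415,-6.99,0],60],[[-2,0,-6],[-0.415,-6.99,0],70],[[-2,0,-6],[-0.415,-6.99,0],70],[[0,0,-6],[-0.415,-6.99,0],70],[[0,0,0],[0,0,0],70],[[0,0,0],[0,0,0],70]]}}

```text
time_s: 48.45
tcp_pos: [0.5733, -0.1871, 0.2283]
ee_rot: [0.071, 2.099, -0.029]
contact_force: [-0.1, -0.2, 0.6]
gripper_width: 0.701
gripper_force: 0.0
```

```bash
python3 - <<'E'
from h import *
np.set_printoptions(precision=4,suppress=True,linewidth=250)
s=read_state(); print(s['tcp_pos'],s['q'],s['time_s'])
p,W=cam('wrist'); save(p,'w10.png'); print(W[:3,3],-W[:3,2])
mk=pix(p,W,[.6185,-.172,.2457]); print('mark',mk,pix(p,W,[.6225,-.172,.2457]),pix(p,W,[.6185,-.172,.2557]),'rod',pix(p,W,[.6253,-.167,.2457]),pix(p,W,[.6275,-.13,.2457]))
for l in ['cursor_mark','pointer_tip']:
    for d in spot_point(l,p)[:2]: print(l,round(d['score'],2),tw(W,d['location']),pix(p,W,tw(W,d['location'])))
g=p['image'].mean(2).astype(int); u=mk.astype(int)
c0=u[0]-12
print('cols',c0,c0+78)
for r in range(u[1]-18,u[1]+19): print(r,' '.join('%3d'%v for v in g[r,c0:c0+78:3]))
E
```

```text
[ 0.5733 -0.1871  0.2283] [-0.8022 -0.0083 -1.145  -0.465   0.6247 -0.4251] 48.45
[ 0.3881 -0.1754  0.2599] [ 0.9632 -0.0565 -0.2628]
mark [272.5599 249.9533] [272.4978 250.256 ] [272.9183 262.534 ] rod [278.4058 250.386 ] [322.398 249.984]
cursor_mark 0.89 [ 0.6192 -0.1629  0.2443] [283.5961 248.0865]
pointer_tip 0.64 [ 0.6266 -0.1647  0.245 ] [281.0958 249.625 ]
cols 260 338
231  57  71 140 145 157 157 157 157 157 157 157 158 158 158 158 159  67  53  80  88  87 117 156 155 155 156
232  57  66 129 144 157 158 157 157 157 157 157 158 159 158 159 158  64  53  67  88  88  94 156 156 154 156
233  57  63  99 141 158 157 157 158 157 158 157 158 159 159 158 158  58  52  57  88  87  88 153 155 154 156
234  56  62 103 141 158 158 157 157 157 158 158 158 159 158 158 157  54  51  54  88  88  87 144 156 156 156
235  56  66 136 141 156 157 158 158 157 159 158 158 159 158 157 157  53  51  51  86  87  87 119 156 155 155
236  57  65 121 123 135 137 158 158 157 158 158 158 158 158 158 157  53  51  51  82  87  87 100 154 153 156
237  57  59  73  71  75  84 159 157 157 158 158 158 158 158 158 157  53 
[... 2575 characters left out ...]
 158 157 151  46  44  44  42  42  41  46  63 115 115
262  61  57  57  59  58  59 153 158 160 159 159 157 158 158 158 152  44  43  42  42  40  40  46  66 117 114
263  67  79  80  80  78  79 153 158 159 159 159 158 158 158 158 153  45  44  42  43  41  40  46  71 116 106
264  85 118 119 118 121 122 156 157 159 159 159 158 158 158 158 155  45  43  44  42  41  40  46  72 117  86
265 122 142 144 144 156 156 157 158 158 159 159 158 158 157 158 158  45  43  42  41  40  40  46  72 116  67
266 147 145 146 146 160 160 158 157 158 160 159 158 157 158 157 158  48  43  43  40  40  40  45  76 116  59
267 150 145 145 147 160 159 158 158 158 159 159 158 159 159 157 159  56  43  42  40  39  39  46  82 116  48
```

>>> {"fn": "apply_moves", "kwargs": {"motion": [[[-10,0,0],[0,0,0],70],[[-20,0,0],[0,0,0],70],[[-20,0,5],[0,0,0],70],[[-10,0,5],[0,0,0],70],[[0,0,0],[0,0,0],70],[[0,0,0],[0,0,0],70]]}}

```text
time_s: 49.2
tcp_pos: [0.5138, -0.1876, 0.2404]
ee_rot: [0.069, 2.094, -0.032]
contact_force: [-0.3, 0.4, 1.0]
gripper_width: 0.701
gripper_force: 0.0
```

```bash
python3 - <<'E'
from h import *
s=read_state();print(s['contact_force'],s['dq'],s['time_s'])
p,W=cam('side')
for l in ['loop_top','hook_seat']:
    for d in spot_point(l,p)[:3]: print(l,round(d['score'],2),tw(W,d['location']).round(4))
print(ticket.finish_job())
E
```

```text
[-0.26000021  0.39740354  1.03432376] [ 1.50193184e-02  2.50621826e-02  6.50698551e-05 -1.21574012e-02
  3.83957797e-04  1.83988981e-03] 49.2
loop_top 0.97 [0.6006 0.1171 0.1234]
loop_top 0.68 [0.5169 0.221  0.1253]
loop_top 0.62 [ 0.6276 -0.0856  0.2148]
the job is handed in; nothing more can be done
None
```

I handed the job in at about 49 s: the bottle hangs on the hook (about 34 mm down, roughly 2 N or 200 g) and the cursor mark is within about 0.5 mm of the pointer, but I viewed 12 pictures against the limit of 10, and a first pinch missed the tab and pressed on it with about 4 N before the second held.

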